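# Test, top and flag a tray of soap

### The arm

A 6-joint arm with a two-finger parallel gripper is mounted at the origin on the work surface. World frame = base frame: x ahead of the robot, y to its left, z up, the work surface at z = 0. Lengths are in m, angles in rad, forces in N, time in s.
With the tool pointing down it reaches from about 0.35 to 0.85 m from the base axis. Payload 8.1 kg.
Tool frame: the origin (TCP) lies on the centre line of the jaws, within the pads' length; the fingertips stand robot.tips_ahead ahead of it and the grasp point (between the pads) lies 8 mm behind it (robot.tips_ahead is the distance from the TCP to the fingertips, in m); z points along the fingers, y is the direction in which the jaws open and shut (so a half turn about z gives the same grasp; the last joint's range is limited). The gripper opens to 93 mm and grips with 3 to 60 N. Pads are 15 mm wide; open, the fingers measure 128 mm over their backs; the gripper's body (75 mm by 188 mm) begins 65 mm behind the grasp point.
Start: joints at [1.131, 0.13, 1.488, -0, 1.523, -0.085], TCP at [0.208, 0.563, 0.23] pointing down, gripper open.
Joint ranges: [-2.96, 2.96], [-0.89, 2.26], [0.02, 2.5], [-1.34, 4.48], [0, 2.73], [-2.66, 2.66]. Speed limits (rad/s): [2.39, 2.39, 2.79, 3.14, 3.14, 3.14].

### API

Orientations are given as a rotation vector (axis times angle).
In Python, from plant import monitor, eyes, job, robot gives the robot as it stands.
- The arm moves only by the tool servo_tool, never from a script. Its argument "plan" is a list that holds one entry, the list of rows, each a list of 7 numbers: the closure, from -1 (fully open) to 1 (shut), so that 0 is half open, then the shift along the world's x, y, z in mm, then the turn, a rotation vector about the world's x, y, z in rad. In form: [[[hand, dx, dy, dz, ax, ay, az], ...]]. A call has 1 to 12 rows; each row shifts and turns the commanded pose from where the row before left it; what a row does not reach is not made up. A row lasts 1/10 s, in which the tool goes at most 50 mm and 8.59 degrees, less where a joint would pass 70% of its speed; a pose out of reach is approached as far as the arm can. A call with a gripper value outside its range is refused whole. The fingers move at their own pace and stop on an object; "force" is the grip in N (left out, the last holds). Time passes only in rows, so rows that do not move let the fingers close. It gives the time, the measured TCP pose, the force and the opening at its end, in the units of the state.
- monitor.read_state(): the state, without advancing time (a new reading comes with each control period).
- eyes.read_camera(name): name is "side" or "top" or "wrist"; returns the picture (480x640x3 uint8, red, green, blue); there is no depth.
- eyes.camera_info(name): a dict with "mtx" (3x3 intrinsics, pixels), "R" (3x3) and "t" (3): a world point X has camera coordinates R X + t. Camera axes: x right, y down, z forward; pixel columns grow to the right and rows downward; lengths in m; the calibration is good to about 2 mm. The wrist camera is an equidistant fisheye: a pixel r from the principal point sees the ray r / f radians off the axis. A picture is of the moment at which its call begins: read the wrist's pose just before it. camera_info takes no time and is no camera call; for the wrist camera it gives the pose at the moment of the call.
- job.close_job(): hands the job in, once; it reports no verdict.
The state is a dict: "t": time; "q": joint angles; "dq": joint speeds; "joint_torque": joint torques, N m; "tool_pos": TCP position; "orientation": TCP orientation; "force": force on the tool from outside, world axes, zero at the start; "wrist_torque": the same for the moment, N m; "opening": finger opening in m.
Only numpy, scipy, OpenCV 4.12 (cv2) and the standard library are available. Lean on these libraries where they do the work, as an engineer would, in place of code of your own. Each camera call takes 0.05 s, during which the arm holds its last target. There are 200 camera calls.

### The job

Check that the soap slab has set: dip the tip of the red-handled probe in the white pot, touch the slab with it where the lines cross, and lay it back on the middle of its blue rest. Then tip and shake the shaker above the tray until all the orange chunks lie on the slab, none on another and at least one in each marked quarter (stray ones may be put right by hand), and set it back level on the middle of its black mat. Last, hang every grey batch marker astride the rail's bar, leaving the other things alone.

Things in the scene. Friction and masses are not known exactly. Their poses are not given: they have to be found in the camera images.
- tray: fixed aluminium tray, 180 mm in its x by 220 mm in its y, walls 4 mm thick and 30 mm high, holding a set cream soap slab whose top is 13 mm above the tray's underside (walls rise 17 mm above the slab). Two brown lines along its x and y axes through its centre mark the four quarters. Origin at the centre of its underside, on the bench.
- pot_rim (a point): centre of the mouth of the fixed small white open pot, at rim height, 35 mm above the bench; the pot is 76 mm across the rim, walls 4 mm, about 30 mm deep inside.
- rest: fixed blue rest mat, 50 mm in x, 180 mm in y, 3 mm thick; origin at the centre of its underside. The probe lies along its y.
- probe: probe, 50 g, lying flat: red handle 16 mm wide in y, 20 mm tall in z, from 45 mm behind to 35 mm ahead (+x) of the origin, then a steel stem 8 mm thick on its axis, 10 mm above the underside, with a 14 mm ball at its end. Origin on the underside, near the balance point.
- probe_tip (a point): foremost point of the probe's ball: 107 mm to +x of the probe's origin and 10 mm above its underside.
- mat: fixed black rubber parking mat, 130 x 90 mm, 3 mm thick; origin at the centre of its underside.
- shaker: hand shaker, 120 to 195 g: aluminium trough 96 mm long in x, 52 mm wide in y, 44 mm high, walls 3 mm, the chunks inside in up to four rows; origin at the centre of its flat underside. Its -x end is the open mouth. On a bridge (30 mm in x, 44 to 48 mm up) over its middle stands a black grip block, 16 mm thick in x, 50 mm long in y, from 48 to 88 mm up, right above the origin.
- shaker_mouth (a point): middle of the lower edge of the shaker's mouth: 48 mm to -x of its origin, 13 mm up, 46 mm wide inside, no lip. The floor runs level 32 mm in from here, then slopes down towards the closed back in facets of 4, 8 and 12 degrees. Tipped slowly mouth-down, the rows slide out one after another: the front row from 25 to 36 degrees, the last by about 50.
- chunk0: orange soap chunk, an 18 mm cube with rounded edges, 12 g; origin at its centre. Starts in the shaker. May be absent.
- chunk1: orange soap chunk, an 18 mm cube with rounded edges, 12 g; origin at its centre. Starts in the shaker. May be absent.
- chunk2: orange soap chunk, an 18 mm cube with rounded edges, 12 g; origin at its centre. Starts in the shaker. May be absent.
- chunk3: orange soap chunk, an 18 mm cube with rounded edges, 12 g; origin at its centre. Starts in the shaker. May be absent.
- chunk4: orange soap chunk, an 18 mm cube with rounded edges, 12 g; origin at its centre. Starts in the shaker. May be absent.
- chunk5: orange soap chunk, an 18 mm cube with rounded edges, 12 g; origin at its centre. Starts in the shaker. May be absent.
- chunk6: orange soap chunk, an 18 mm cube with rounded edges, 12 g; origin at its centre. Starts in the shaker. May be absent.
- chunk7: orange soap chunk, an 18 mm cube with rounded edges, 12 g; origin at its centre. Starts in the shaker. May be absent.
- rail_mid (a point): middle of the axis of the fixed steel rail's bar, 150 mm above the bench; the bar is 12 mm thick, 240 mm long, horizontal along this point's y, on a post at each end; nothing stands above or beneath it.
- markerA: Slate-grey rigid saddle, 40 g, standing like a tent, 99 mm tall. Origin on its bridge's underside between the legs, 57 mm above the feet (hung: on top of the bar, 6 mm above its axis); y along its ridge, so along the bar. Bridge 26 mm in x, 45 in y, 6 thick; two 3 mm legs, 18 mm apart inside at the top, 38 at the feet; on top a yellow grip fin 10 mm thick in x, 42 in y, 36 tall. May be absent.
- markerB: Slate-grey rigid saddle, 40 g, standing like a tent, 99 mm tall. Origin on its bridge's underside between the legs, 57 mm above the feet (hung: on top of the bar, 6 mm above its axis); y along its ridge, so along the bar. Bridge 26 mm in x, 45 in y, 6 thick; two 3 mm legs, 18 mm apart inside at the top, 38 at the feet; on top a yellow grip fin 10 mm thick in x, 42 in y, 36 tall. May be absent.
- markerC: Slate-grey rigid saddle, 40 g, standing like a tent, 99 mm tall. Origin on its bridge's underside between the legs, 57 mm above the feet (hung: on top of the bar, 6 mm above its axis); y along its ridge, so along the bar. Bridge 26 mm in x, 45 in y, 6 thick; two 3 mm legs, 18 mm apart inside at the top, 38 at the feet; on top a yellow grip fin 10 mm thick in x, 42 in y, 36 tall. May be absent.
- soap1: bystander: loose cream soap bar, 50 x 75 x 55 mm; origin under its centre.
- soap2: bystander: loose pink soap bar, 50 x 75 x 55 mm; origin under its centre.
- bottle: bystander: loose amber jar, 56 mm across, 100 mm tall; origin under its centre.
- cup: bystander: loose blue cup, 70 mm across, 70 mm tall; origin under its centre.

How it is judged:
On the way, in this order (a step that is already met when the one before it is completed fails the run):
1. the probe's tip is dipped into the pot, below its rim (horizontal distance between probe_tip and pot_rim below 0.034 m and z of probe_tip in the frame of pot_rim below -0.006 m), for 0.1 s.
2. the probe's tip touches the slab where its lines cross (horizontal distance between probe_tip and tray below 0.02 m and z of probe_tip in the frame of tray below 0.021 m), for 0.05 s.
3. the probe lies on its blue rest again (horizontal distance between probe and rest below 0.05 m and height (world z) of probe below 0.03 m and angle between probe's own x axis and vertical between 1.4 and 1.74 rad and contact force between probe and the fingers below 0.05 N), for 0.2 s.
4. the shaker is tipped above the tray and chunks from it lie on both the left and the right half of the slab (angle between shaker's own z axis and vertical above 0.3 rad and x of shaker in the frame of tray between -0.2 and 0.2 m and y of shaker in the frame of tray between -0.24 and 0.24 m and z of shaker in the frame of tray above 0.035 m and ((x of chunk0 in the frame of tray between -0.086 and 0.086 m and y of chunk0 in the frame of tray between -0.106 and 0.106 m and z of chunk0 in the frame of tray between 0.015 and 0.034 m and y of chunk0 in the frame of tray above 0 m) or (x of chunk1 in the frame of tray between -0.086 and 0.086 m and y of chunk1 in the frame of tray between -0.106 and 0.106 m and z of chunk1 in the frame of tray between 0.015 and 0.034 m and y of chunk1 in the frame of tray above 0 m) or (x of chunk2 in the frame of tray between -0.086 and 0.086 m and y of chunk2 in the frame of tray between -0.106 and 0.106 m and z of chunk2 in the frame of tray between 0.015 and 0.034 m and y of chunk2 in the frame of tray above 0 m) or (x of chunk3 in the frame of tray between -0.086 and 0.086 m and y of chunk3 in the frame of tray between -0.106 and 0.106 m and z of chunk3 in the frame of tray between 0.015 and 0.034 m and y of chunk3 in the frame of tray above 0 m) or (x of chunk4 in the frame of tray between -0.086 and 0.086 m and y of chunk4 in the frame of tray between -0.106 and 0.106 m and z of chunk4 in the frame of tray between 0.015 and 0.034 m and y of chunk4 in the frame of tray above 0 m) or (x of chunk5 in the frame of tray between -0.086 and 0.086 m and y of chunk5 in the frame of tray between -0.106 and 0.106 m and z of chunk5 in the frame of tray between 0.015 and 0.034 m and y of chunk5 in the frame of tray above 0 m) or (x of chunk6 in the frame of tray between -0.086 and 0.086 m and y of chunk6 in the frame of tray between -0.106 and 0.106 m and z of chunk6 in the frame of tray between 0.015 and 0.034 m and y of chunk6 in the frame of tray above 0 m) or (x of chunk7 in the frame of tray between -0.086 and 0.086 m and y of chunk7 in the frame of tray between -0.106 and 0.106 m and z of chunk7 in the frame of tray between 0.015 and 0.034 m and y of chunk7 in the frame of tray above 0 m)) and ((x of chunk0 in the frame of tray between -0.086 and 0.086 m and y of chunk0 in the frame of tray between -0.106 and 0.106 m and z of chunk0 in the frame of tray between 0.015 and 0.034 m and y of chunk0 in the frame of tray below 0 m) or (x of chunk1 in the frame of tray between -0.086 and 0.086 m and y of chunk1 in the frame of tray between -0.106 and 0.106 m and z of chunk1 in the frame of tray between 0.015 and 0.034 m and y of chunk1 in the frame of tray below 0 m) or (x of chunk2 in the frame of tray between -0.086 and 0.086 m and y of chunk2 in the frame of tray between -0.106 and 0.106 m and z of chunk2 in the frame of tray between 0.015 and 0.034 m and y of chunk2 in the frame of tray below 0 m) or (x of chunk3 in the frame of tray between -0.086 and 0.086 m and y of chunk3 in the frame of tray between -0.106 and 0.106 m and z of chunk3 in the frame of tray between 0.015 and 0.034 m and y of chunk3 in the frame of tray below 0 m) or (x of chunk4 in the frame of tray between -0.086 and 0.086 m and y of chunk4 in the frame of tray between -0.106 and 0.106 m and z of chunk4 in the frame of tray between 0.015 and 0.034 m and y of chunk4 in the frame of tray below 0 m) or (x of chunk5 in the frame of tray between -0.086 and 0.086 m and y of chunk5 in the frame of tray between -0.106 and 0.106 m and z of chunk5 in the frame of tray between 0.015 and 0.034 m and y of chunk5 in the frame of tray below 0 m) or (x of chunk6 in the frame of tray between -0.086 and 0.086 m and y of chunk6 in the frame of tray between -0.106 and 0.106 m and z of chunk6 in the frame of tray between 0.015 and 0.034 m and y of chunk6 in the frame of tray below 0 m) or (x of chunk7 in the frame of tray between -0.086 and 0.086 m and y of chunk7 in the frame of tray between -0.106 and 0.106 m and z of chunk7 in the frame of tray between 0.015 and 0.034 m and y of chunk7 in the frame of tray below 0 m))), for 0.1 s.
5. the shaker is put back level on its mat (horizontal distance between shaker and mat below 0.04 m and height (world z) of shaker below 0.009 m and angle between shaker's own z axis and vertical below 0.1 rad and contact force between shaker and the fingers below 0.05 N), for 0.2 s.
6. all the markers hang astride the bar (x of markerA in the frame of rail_mid between -0.012 and 0.012 m and y of markerA in the frame of rail_mid between -0.11 and 0.11 m and z of markerA in the frame of rail_mid between 0 and 0.011 m and angle between each of markerA, markerB, markerC's own z axis and vertical below 0.5 rad and linear speed of each of markerA, markerB, markerC below 0.02 m/s and x of markerB in the frame of rail_mid between -0.012 and 0.012 m and y of markerB in the frame of rail_mid between -0.11 and 0.11 m and z of markerB in the frame of rail_mid between 0 and 0.011 m and x of markerC in the frame of rail_mid between -0.012 and 0.012 m and y of markerC in the frame of rail_mid between -0.11 and 0.11 m and z of markerC in the frame of rail_mid between 0 and 0.011 m), for 0.2 s.
At the end, for the whole second after the job is handed in: All chunks rest on the slab, none on another, at least one per quarter; shaker level on its mat within 40 mm of its centre, probe flat on its rest within 50 mm of its; all markers astride the bar (origin within 12 mm sideways, 0 to 11 mm above its axis, tilt under 0.5 rad), at rest (all of step 6 and x of chunk0 in the frame of tray between -0.086 and 0.086 m and y of chunk0 in the frame of tray between -0.106 and 0.106 m and z of chunk0 in the frame of tray between 0.015 and 0.034 m and linear speed of each of chunk0, chunk1, chunk2, chunk3, chunk4, chunk5, chunk6, chunk7 below 0.02 m/s and x of chunk1 in the frame of tray between -0.086 and 0.086 m and y of chunk1 in the frame of tray between -0.106 and 0.106 m and z of chunk1 in the frame of tray between 0.015 and 0.034 m and x of chunk2 in the frame of tray between -0.086 and 0.086 m and y of chunk2 in the frame of tray between -0.106 and 0.106 m and z of chunk2 in the frame of tray between 0.015 and 0.034 m and x of chunk3 in the frame of tray between -0.086 and 0.086 m and y of chunk3 in the frame of tray between -0.106 and 0.106 m and z of chunk3 in the frame of tray between 0.015 and 0.034 m and x of chunk4 in the frame of tray between -0.086 and 0.086 m and y of chunk4 in the frame of tray between -0.106 and 0.106 m and z of chunk4 in the frame of tray between 0.015 and 0.034 m and x of chunk5 in the frame of tray between -0.086 and 0.086 m and y of chunk5 in the frame of tray between -0.106 and 0.106 m and z of chunk5 in the frame of tray between 0.015 and 0.034 m and x of chunk6 in the frame of tray between -0.086 and 0.086 m and y of chunk6 in the frame of tray between -0.106 and 0.106 m and z of chunk6 in the frame of tray between 0.015 and 0.034 m and x of chunk7 in the frame of tray between -0.086 and 0.086 m and y of chunk7 in the frame of tray between -0.106 and 0.106 m and z of chunk7 in the frame of tray between 0.015 and 0.034 m and ((x of chunk0 in the frame of tray between -0.086 and 0.086 m and y of chunk0 in the frame of tray between -0.106 and 0.106 m and z of chunk0 in the frame of tray between 0.015 and 0.034 m and x of chunk0 in the frame of tray below 0 m and y of chunk0 in the frame of tray below 0 m) or (x of chunk1 in the frame of tray between -0.086 and 0.086 m and y of chunk1 in the frame of tray between -0.106 and 0.106 m and z of chunk1 in the frame of tray between 0.015 and 0.034 m and x of chunk1 in the frame of tray below 0 m and y of chunk1 in the frame of tray below 0 m) or (x of chunk2 in the frame of tray between -0.086 and 0.086 m and y of chunk2 in the frame of tray between -0.106 and 0.106 m and z of chunk2 in the frame of tray between 0.015 and 0.034 m and x of chunk2 in the frame of tray below 0 m and y of chunk2 in the frame of tray below 0 m) or (x of chunk3 in the frame of tray between -0.086 and 0.086 m and y of chunk3 in the frame of tray between -0.106 and 0.106 m and z of chunk3 in the frame of tray between 0.015 and 0.034 m and x of chunk3 in the frame of tray below 0 m and y of chunk3 in the frame of tray below 0 m) or (x of chunk4 in the frame of tray between -0.086 and 0.086 m and y of chunk4 in the frame of tray between -0.106 and 0.106 m and z of chunk4 in the frame of tray between 0.015 and 0.034 m and x of chunk4 in the frame of tray below 0 m and y of chunk4 in the frame of tray below 0 m) or (x of chunk5 in the frame of tray between -0.086 and 0.086 m and y of chunk5 in the frame of tray between -0.106 and 0.106 m and z of chunk5 in the frame of tray between 0.015 and 0.034 m and x of chunk5 in the frame of tray below 0 m and y of chunk5 in the frame of tray below 0 m) or (x of chunk6 in the frame of tray between -0.086 and 0.086 m and y of chunk6 in the frame of tray between -0.106 and 0.106 m and z of chunk6 in the frame of tray between 0.015 and 0.034 m and x of chunk6 in the frame of tray below 0 m and y of chunk6 in the frame of tray below 0 m) or (x of chunk7 in the frame of tray between -0.086 and 0.086 m and y of chunk7 in the frame of tray between -0.106 and 0.106 m and z of chunk7 in the frame of tray between 0.015 and 0.034 m and x of chunk7 in the frame of tray below 0 m and y of chunk7 in the frame of tray below 0 m)) and ((x of chunk0 in the frame of tray between -0.086 and 0.086 m and y of chunk0 in the frame of tray between -0.106 and 0.106 m and z of chunk0 in the frame of tray between 0.015 and 0.034 m and x of chunk0 in the frame of tray below 0 m and y of chunk0 in the frame of tray above 0 m) or (x of chunk1 in the frame of tray between -0.086 and 0.086 m and y of chunk1 in the frame of tray between -0.106 and 0.106 m and z of chunk1 in the frame of tray between 0.015 and 0.034 m and x of chunk1 in the frame of tray below 0 m and y of chunk1 in the frame of tray above 0 m) or (x of chunk2 in the frame of tray between -0.086 and 0.086 m and y of chunk2 in the frame of tray between -0.106 and 0.106 m and z of chunk2 in the frame of tray between 0.015 and 0.034 m and x of chunk2 in the frame of tray below 0 m and y of chunk2 in the frame of tray above 0 m) or (x of chunk3 in the frame of tray between -0.086 and 0.086 m and y of chunk3 in the frame of tray between -0.106 and 0.106 m and z of chunk3 in the frame of tray between 0.015 and 0.034 m and x of chunk3 in the frame of tray below 0 m and y of chunk3 in the frame of tray above 0 m) or (x of chunk4 in the frame of tray between -0.086 and 0.086 m and y of chunk4 in the frame of tray between -0.106 and 0.106 m and z of chunk4 in the frame of tray between 0.015 and 0.034 m and x of chunk4 in the frame of tray below 0 m and y of chunk4 in the frame of tray above 0 m) or (x of chunk5 in the frame of tray between -0.086 and 0.086 m and y of chunk5 in the frame of tray between -0.106 and 0.106 m and z of chunk5 in the frame of tray between 0.015 and 0.034 m and x of chunk5 in the frame of tray below 0 m and y of chunk5 in the frame of tray above 0 m) or (x of chunk6 in the frame of tray between -0.086 and 0.086 m and y of chunk6 in the frame of tray between -0.106 and 0.106 m and z of chunk6 in the frame of tray between 0.015 and 0.034 m and x of chunk6 in the frame of tray below 0 m and y of chunk6 in the frame of tray above 0 m) or (x of chunk7 in the frame of tray between -0.086 and 0.086 m and y of chunk7 in the frame of tray between -0.106 and 0.106 m and z of chunk7 in the frame of tray between 0.015 and 0.034 m and x of chunk7 in the frame of tray below 0 m and y of chunk7 in the frame of tray above 0 m)) and ((x of chunk0 in the frame of tray between -0.086 and 0.086 m and y of chunk0 in the frame of tray between -0.106 and 0.106 m and z of chunk0 in the frame of tray between 0.015 and 0.034 m and x of chunk0 in the frame of tray above 0 m and y of chunk0 in the frame of tray below 0 m) or (x of chunk1 in the frame of tray between -0.086 and 0.086 m and y of chunk1 in the frame of tray between -0.106 and 0.106 m and z of chunk1 in the frame of tray between 0.015 and 0.034 m and x of chunk1 in the frame of tray above 0 m and y of chunk1 in the frame of tray below 0 m) or (x of chunk2 in the frame of tray between -0.086 and 0.086 m and y of chunk2 in the frame of tray between -0.106 and 0.106 m and z of chunk2 in the frame of tray between 0.015 and 0.034 m and x of chunk2 in the frame of tray above 0 m and y of chunk2 in the frame of tray below 0 m) or (x of chunk3 in the frame of tray between -0.086 and 0.086 m and y of chunk3 in the frame of tray between -0.106 and 0.106 m and z of chunk3 in the frame of tray between 0.015 and 0.034 m and x of chunk3 in the frame of tray above 0 m and y of chunk3 in the frame of tray below 0 m) or (x of chunk4 in the frame of tray between -0.086 and 0.086 m and y of chunk4 in the frame of tray between -0.106 and 0.106 m and z of chunk4 in the frame of tray between 0.015 and 0.034 m and x of chunk4 in the frame of tray above 0 m and y of chunk4 in the frame of tray below 0 m) or (x of chunk5 in the frame of tray between -0.086 and 0.086 m and y of chunk5 in the frame of tray between -0.106 and 0.106 m and z of chunk5 in the frame of tray between 0.015 and 0.034 m and x of chunk5 in the frame of tray above 0 m and y of chunk5 in the frame of tray below 0 m) or (x of chunk6 in the frame of tray between -0.086 and 0.086 m and y of chunk6 in the frame of tray between -0.106 and 0.106 m and z of chunk6 in the frame of tray between 0.015 and 0.034 m and x of chunk6 in the frame of tray above 0 m and y of chunk6 in the frame of tray below 0 m) or (x of chunk7 in the frame of tray between -0.086 and 0.086 m and y of chunk7 in the frame of tray between -0.106 and 0.106 m and z of chunk7 in the frame of tray between 0.015 and 0.034 m and x of chunk7 in the frame of tray above 0 m and y of chunk7 in the frame of tray below 0 m)) and ((x of chunk0 in the frame of tray between -0.086 and 0.086 m and y of chunk0 in the frame of tray between -0.106 and 0.106 m and z of chunk0 in the frame of tray between 0.015 and 0.034 m and x of chunk0 in the frame of tray above 0 m and y of chunk0 in the frame of tray above 0 m) or (x of chunk1 in the frame of tray between -0.086 and 0.086 m and y of chunk1 in the frame of tray between -0.106 and 0.106 m and z of chunk1 in the frame of tray between 0.015 and 0.034 m and x of chunk1 in the frame of tray above 0 m and y of chunk1 in the frame of tray above 0 m) or (x of chunk2 in the frame of tray between -0.086 and 0.086 m and y of chunk2 in the frame of tray between -0.106 and 0.106 m and z of chunk2 in the frame of tray between 0.015 and 0.034 m and x of chunk2 in the frame of tray above 0 m and y of chunk2 in the frame of tray above 0 m) or (x of chunk3 in the frame of tray between -0.086 and 0.086 m and y of chunk3 in the frame of tray between -0.106 and 0.106 m and z of chunk3 in the frame of tray between 0.015 and 0.034 m and x of chunk3 in the frame of tray above 0 m and y of chunk3 in the frame of tray above 0 m) or (x of chunk4 in the frame of tray between -0.086 and 0.086 m and y of chunk4 in the frame of tray between -0.106 and 0.106 m and z of chunk4 in the frame of tray between 0.015 and 0.034 m and x of chunk4 in the frame of tray above 0 m and y of chunk4 in the frame of tray above 0 m) or (x of chunk5 in the frame of tray between -0.086 and 0.086 m and y of chunk5 in the frame of tray between -0.106 and 0.106 m and z of chunk5 in the frame of tray between 0.015 and 0.034 m and x of chunk5 in the frame of tray above 0 m and y of chunk5 in the frame of tray above 0 m) or (x of chunk6 in the frame of tray between -0.086 and 0.086 m and y of chunk6 in the frame of tray between -0.106 and 0.106 m and z of chunk6 in the frame of tray between 0.015 and 0.034 m and x of chunk6 in the frame of tray above 0 m and y of chunk6 in the frame of tray above 0 m) or (x of chunk7 in the frame of tray between -0.086 and 0.086 m and y of chunk7 in the frame of tray between -0.106 and 0.106 m and z of chunk7 in the frame of tray between 0.015 and 0.034 m and x of chunk7 in the frame of tray above 0 m and y of chunk7 in the frame of tray above 0 m)) and horizontal distance between shaker and mat below 0.04 m and height (world z) of shaker below 0.009 m and angle between shaker's own z axis and vertical below 0.1 rad and horizontal distance between probe and rest below 0.05 m and height (world z) of probe below 0.03 m and angle between probe's own x axis and vertical between 1.4 and 1.74 rad); the robot touches nothing.
It fails at once if a bystander (soap bars, jar, cup) is moved more than 30 mm (distance of any of soap1, soap2, bottle, cup from where it was at the start of the episode above 0.03 m).
Of chunk0, chunk1, chunk2, chunk3, chunk4, chunk5, chunk6, chunk7 only 6 to 8 are there at a start; the rules pass over those that are not, and their reading is None.
Of markerA, markerB, markerC only 2 to 3 are there at a start; the rules pass over those that are not, and their reading is None.
At some moment in a run one of shaker, chunk0, chunk1, chunk2, chunk3, chunk4, chunk5, chunk6, chunk7 may be knocked a few centimetres aside while the robot is not near it.
It also fails if it takes over 208 s, if anything falls off the work surface, if the arm or the gripper's body presses on something with over 40 N, if the wrist force passes 120 N, or if a joint passes its speed limit or range.

## Working session

There is one attempt and no reset: what is moved stays moved. The work goes in short steps, Python scripts to look and compute and a tool call to move; the robot and the scene stay as the last step left them, time stands still between calls to the robot, and variables do not carry over. Pictures are saved under pics/ and viewed, about 12 in all and at most 16, crops included, and the job is handed in when it is done.

Besides the shell and the picture viewer there is one more tool, called after ">>>" as name([rows], argument=value, ...), one row to a line, values as JSON. servo_tool: Moves the arm, as the interface text tells. Its arguments: {"type":"object","properties":{"plan":{"type":"array"},"force":{"type":"number"}},"required":["plan"]}

```bash
ls; mkdir -p pics
python3 - <<'E'
from plant import monitor, eyes, job, robot
import cv2,numpy as np
print(monitor.read_state()); print(robot.tips_ahead)
for n in ("side","top","wrist"):
    i=eyes.camera_info(n); print(n,{k:np.round(v,4).tolist() if not isinstance(v,str) else v for k,v in i.items()})
    cv2.imwrite(f"pics/{n}0.png",eyes.read_camera(n)[:,:,::-1])
E
```

```text
pics
{'t': 0.0, 'q': array([ 1.13056798e+00,  1.31144964e-01,  1.48927867e+00,  3.66639892e-06,
        1.52297952e+00, -8.54368783e-02]), 'dq': array([-4.36184575e-04, -2.14401538e-03,  9.87224385e-05, -3.95877652e-04,
        9.09485655e-04,  6.14351617e-04]), 'joint_torque': array([-4.22374005e-04, -5.59840572e+01, -4.91753054e+01,  7.66658527e-02,
        3.58930626e-02, -1.80480070e-04]), 'tool_pos': array([0.20820319, 0.5621389 , 0.22859743]), 'orientation': array([-5.54303160e-01, -3.09182265e+00,  2.74434418e-03]), 'force': array([ 0.49267845,  1.160154  , -0.07120477]), 'wrist_torque': array([ 0.00270903, -0.00965833,  0.03107153]), 'opening': 0.0928538445506496}
0.011
side {'mtx': [[496.3921, 0.0, 322.5533], [0.0, 496.3921, 245.2792], [0.0, 0.0, 1.0]], 'R': [[0.9751, -0.2216, 0.0107], [-0.1229, -0.5797, -0.8055], [0.1847, 0.7841, -0.5925]], 't': [-0.5523, 0.1544, 1.2763]}
top {'mtx': [[592.8944, 0.0, 319.6499], [0.0, 592.8944, 241.23], [0.0, 0.0, 1.0]], 'R': [[-0.0148, -0.9997, 0.0184], [-0.9868, 0.0117, -0.1612], [0.161, -0.0205, -0.9867]], 't': [-0.0242, 0.5486, 1.5122]}
wrist {'mtx': [[371.6483, 0.0, 321.2997], [0.0, 371.6483, 238.4102], [0.0, 0.0, 1.0]], 'R': [[0.3475, 0.9377, -0.0007], [0.9062, -0.3356, 0.2571], [0.2409, -0.09, -0.9664]], 't': [-0.599, -0.0293, 0.39]}
```

View pics/top0.png

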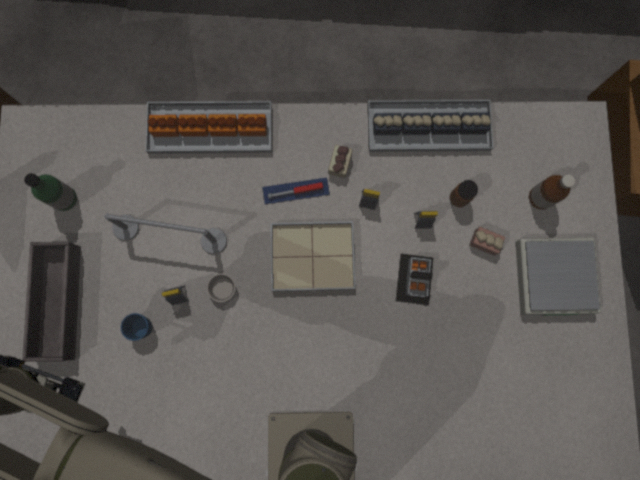

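View pics/side0.png

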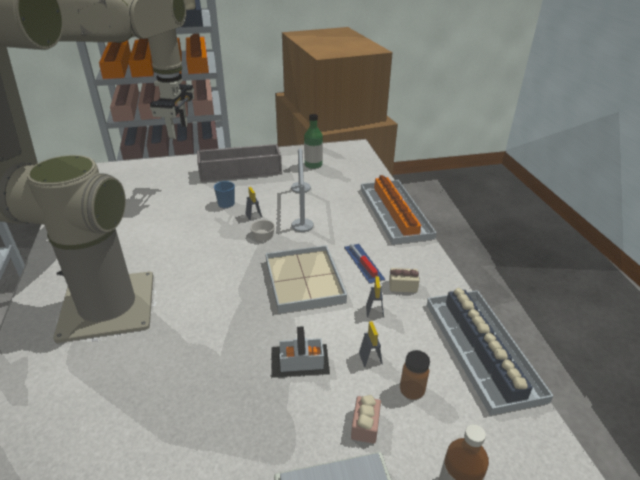

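The top view shows the tray at (313,257), the probe on its rest at (296,190) with its tip to the left, and the shaker at (415,278). Markers are at (370,198), (427,217) and (175,295), the pot at (221,290), and the bar runs from (110,217) to (225,233).

```bash
cat > h.py <<'E'
from plant import monitor, eyes, job, robot
import cv2,numpy as np
from scipy.spatial.transform import Rotation as Ro
def grab(n,info=None):
    i=eyes.camera_info(n); return eyes.read_camera(n)[:,:,::-1].copy(),i
def ray(i,u,v,fish=False):
    K=i["mtx"];x=(u-K[0,2])/K[0,0];y=(v-K[1,2])/K[1,1]
    if fish:
        r=np.hypot(x,y)+1e-12; d=np.array([x/r*np.sin(r),y/r*np.sin(r),np.cos(r)])
    else: d=np.array([x,y,1.])
    R=np.array(i["R"]);return -R.T@i["t"],R.T@d
def plane(i,u,v,z,fish=False):
    c,d=ray(i,u,v,fish);return c+d*(z-c[2])/d[2]
def proj(i,X,fish=False):
    p=np.array(i["R"])@X+i["t"];K=i["mtx"]
    if fish:
        r=np.hypot(p[0],p[1])+1e-12;th=np.arctan2(r,p[2]);return K[0,0]*th*p[0]/r+K[0,2],K[1,1]*th*p[1]/r+K[1,2]
    return K[0,0]*p[0]/p[2]+K[0,2],K[1,1]*p[1]/p[2]+K[1,2]
def hsv(im): return cv2.cvtColor(im,cv2.COLOR_BGR2HSV)
def blobs(m,amin=15):
    cs,_=cv2.findContours(m.astype(np.uint8),cv2.RETR_EXTERNAL,cv2.CHAIN_APPROX_NONE)
    return [cv2.minAreaRect(c) for c in sorted(cs,key=cv2.contourArea,reverse=True) if cv2.contourArea(c)>=amin]
def rect(i,r,z,fish=False):
    """long axis world direction, centre, sizes"""
    P=np.array([plane(i,u,v,z,fish) for u,v in cv2.boxPoints(r)])
    e1,e2=P[1]-P[0],P[2]-P[1]
    L,S=(e1,e2) if np.linalg.norm(e1)>np.linalg.norm(e2) else (e2,e1)
    return P.mean(0).round(4),round(np.degrees(np.arctan2(L[1],L[0]))%180,1),(np.linalg.norm(L).round(4),np.linalg.norm(S).round(4))
E
python3 - <<'E'
from h import *
im=cv2.imread("pics/top0.png");i=eyes.camera_info("top");H=hsv(im);h,s,v=cv2.split(H)
def show(n,m,z,roi=None,amin=15):
    mm=np.zeros_like(m)
    if roi: a,b,c,d=roi; mm[b:d,a:c]=m[b:d,a:c]
    else: mm=m
    for r in blobs(mm,amin): print(n,np.round(r[0],1),*rect(i,r,z))
show("yellow",(h>18)&(h<32)&(s>180)&(v>70),.099,(100,170,460,320),5)
show("red",((h<6)|(h>174))&(s>170),.023,(250,170,340,210))
show("blue rest",(h>100)&(h<130)&(s>80),.003,(250,170,340,210),100)
show("slab",(h>10)&(h<35)&(s>30)&(s<140)&(v>90),.013,(262,212,365,300),200)
show("mat",(v<35),.003,(385,245,445,310),30)
c=cv2.convertScaleAbs(im[160:340,90:460],alpha=1.8)
cv2.imwrite("pics/c1.png",cv2.resize(c,(800,389),interpolation=cv2.INTER_CUBIC))
E
```

```text
red [307.6 187.5] [ 0.6991 -0.0016  0.023 ] 100.3 (np.float64(0.0695), np.float64(0.0097))
blue rest [294.1 186.7] [0.7071 0.0352 0.003 ] 106.0 (np.float64(0.1749), np.float64(0.0407))
slab [312.1 256.8] [ 0.5122 -0.0115  0.013 ] 90.7 (np.float64(0.214), np.float64(0.1655))
```

View pics/c1.png

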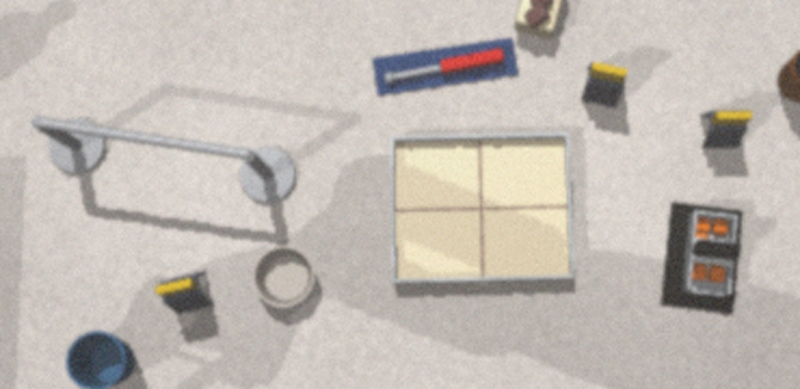

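Crop (×2.16): the cross is at (481,208), the pot mouth at about (285,278), the bar from (37,122) to (252,155) and the fins are yellow. The shaker sits right of centre on its mat. Next I convert these to world positions.

Run:
```python
from h import *
i=eyes.camera_info("top")
def P(n,x,y,z): print(n,plane(i,90+x/2.162,160+y/2.162,z).round(4))
P("cross",481,208,.013);P("linetop",481,141,.013);P("linebot",482,279,.013);P("linel",397,209,.013);P("liner",568,206,.013)
P("pot",285,278,.035)
P("barL",37,122,.15);P("barR",254,155,.15)
for n,a,b in(("M1",(592,69),(626,73)),("M2",(714,116),(750,116)),("M3",(158,290),(190,281))): P(n,*a,.099);P(n,*b,.099)
P("tip",386,78,.013);P("hfront",441,67,.015);P("hback",503,55,.015)
P("restc",446,67,.003);P("restTL",374,57,.003);P("restBR",518,75,.003);P("restTR",515,39,.003);P("restBL",379,95,.003)
P("matTL",672,203,.003);P("matTR",743,209,.003);P("matBL",662,304,.003);P("matBR",734,312,.003)
P("gripL",694,247,.088);P("gripR",740,249,.088)
P("shTL",694,210,.044);P("shTR",740,211,.044);P("shBL",686,291,.044);P("shBR",733,294,.044)
P("cup",99,358,.035)
im=cv2.imread("pics/side0.png")
c=cv2.convertScaleAbs(im[300:400,240:420],alpha=1.5)
cv2.imwrite("pics/c2.png",cv2.resize(c,None,fx=4,fy=4,interpolation=cv2.INTER_CUBIC))
```

```text
cross [ 0.5131 -0.0124  0.013 ]
linetop [ 0.5973 -0.0135  0.013 ]
linebot [ 0.4255 -0.0125  0.013 ]
linel [0.5131 0.0912 0.013 ]
liner [ 0.5143 -0.12    0.013 ]
pot [0.428  0.2246 0.035 ]
barL [0.5986 0.4898 0.15  ]
barR [0.5579 0.2445 0.15  ]
M1 [ 0.6665 -0.1459  0.099 ]
M1 [ 0.6612 -0.1862  0.099 ]
M2 [ 0.6078 -0.289   0.099 ]
M2 [ 0.6074 -0.3319  0.099 ]
M3 [0.4108 0.3607 0.099 ]
M3 [0.4206 0.3244 0.099 ]
tip [0.679  0.1045 0.013 ]
hfront [0.6919 0.0355 0.015 ]
hback [ 0.7066 -0.0425  0.015 ]
restc [0.6949 0.0295 0.003 ]
restTL [0.7088 0.1203 0.003 ]
restBR [ 0.6836 -0.0614  0.003 ]
restTR [ 0.7305 -0.0584  0.003 ]
restBL [0.6595 0.114  0.003 ]
matTL [ 0.5178 -0.2506  0.003 ]
matTR [ 0.5092 -0.3391  0.003 ]
matBL [ 0.3926 -0.2336  0.003 ]
matBR [ 0.3815 -0.3221  0.003 ]
gripL [ 0.4536 -0.261   0.088 ]
gripR [ 0.4505 -0.3151  0.088 ]
shTL [ 0.5032 -0.2705  0.044 ]
shTR [ 0.5013 -0.3265  0.044 ]
shBL [ 0.4052 -0.257   0.044 ]
shBR [ 0.4009 -0.3135  0.044 ]
cup [0.3359 0.4438 0.035 ]
```

View pics/c2.png

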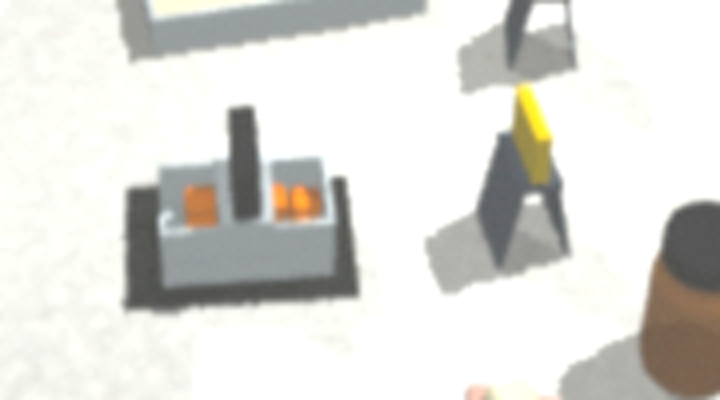

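The grip, handle and chunks are visible, but the mouth end isn't clear yet; the wrist camera will settle that later. I'm moving above the probe now.

>>> servo_tool([
  [[-1,28,-32,0,0,0,-0.086],[-1,28,-32,0,0,0,-0.086],[-1,28,-32,0,0,0,-0.086],[-1,28,-32,0,0,0,-0.086],[-1,28,-32,0,0,0,-0.086],[-1,28,-32,0,0,0,-0.086],[-1,28,-32,0,0,0,-0.086],[-1,28,-32,0,0,0,-0.086],[-1,28,-32,0,0,0,-0.086],[-1,28,-32,0,0,0,-0.086],[-1,28,-32,0,0,0,-0.086],[-1,28,-32,0,0,0,-0.086]],
], force=15)

```text
t: 1.35
tool_pos: [0.5452, 0.1771, 0.2294]
orientation: [-2.012, -2.412, 0.0]
force: [0.8, 1.0, -1.1]
opening: 0.0933
```

>>> servo_tool([
  [[-1,26,-30,-15,0,0,0],[-1,26,-30,-15,0,0,0],[-1,26,-30,-15,0,0,0],[-1,26,-30,-15,0,0,0],[-1,26,-30,-15,0,0,0],[-1,26,-30,-15,0,0,0],[-1,0,0,0,0,0,0],[-1,0,0,0,0,0,0]],
])

```text
t: 2.15
tool_pos: [0.6998, -0.0022, 0.1377]
orientation: [-2.008, -2.412, 0.003]
force: [-0.1, -0.7, 1.0]
opening: 0.093
```

```bash
cat >> h.py <<'E'
def st():
    s=monitor.read_state();R=Ro.from_rotvec(s["orientation"]).as_matrix()
    print("t",round(s["t"],2),"p",s["tool_pos"].round(4),"z",R[:,2].round(3),"yaw",np.degrees(np.arctan2(R[1,1],R[0,1])).round(1),"q",s["q"].round(2),"F",s["force"].round(1),"op",round(s["opening"],4))
    return s
E
python3 - <<'E'
from h import *
st();im,i=grab("wrist");cv2.imwrite("pics/w1.png",im)
h,s,v=cv2.split(hsv(im))
for r in blobs(((h<6)|(h>174))&(s>150)&(v>60),100): print(r,rect(i,r,.023,True))
E
```

```text
t 2.15 p [ 0.6998 -0.0022  0.1377] z [-0.003  0.    -1.   ] yaw 10.4 q [-0.08  0.45  1.27  0.    1.42 -0.26] F [-0.1 -0.7  1. ] op 0.093
((321.5, 232.5), (99.0, 19.0), 90.0) (array([6.983e-01, 5.000e-04, 2.300e-02]), np.float64(100.8), (np.float64(0.0769), np.float64(0.0138)))
```

View pics/w1.png

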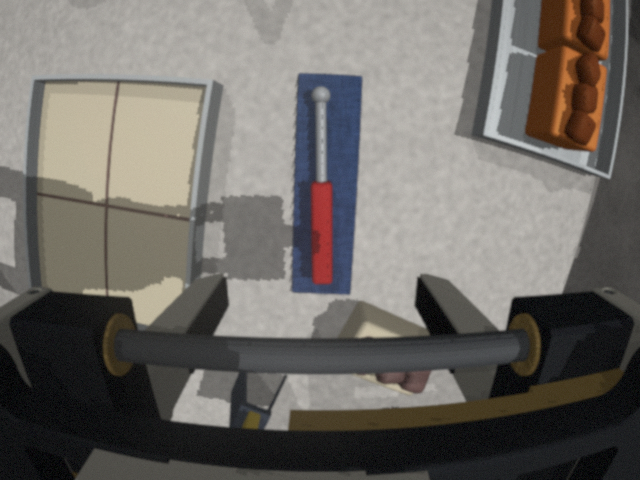

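The red handle centres at (321,232), giving world (0.698, 0.000) and heading 100.8°, which agrees with the top view. I'm descending, gripping and lifting.

>>> servo_tool([
  [[-1,-1,2,-30,0,0,0.005],[-1,-1,2,-30,0,0,0],[-1,0,1,-30,0,0,0],[-1,0,0,-30,0,0,0],[-1,0,0,0,0,0,0],[1,0,0,0,0,0,0],[1,0,0,0,0,0,0],[1,0,0,0,0,0,0],[1,0,0,0,0,0,0],[1,0,0,0,0,0,0],[1,0,0,0,0,0,0],[1,0,0,0,0,0,0]],
], force=20)

```text
t: 3.4
tool_pos: [0.6984, 0.0036, 0.0197]
orientation: [-2.002, -2.421, -0.0]
force: [-0.8, 0.2, 0.4]
opening: 0.0415
```

>>> servo_tool([
  [[1,0,0,0,0,0,0],[1,0,0,0,0,0,0],[1,0,0,10,0,0,0],[1,0,0,30,0,0,0],[1,0,0,40,0,0,0],[1,0,0,40,0,0,0],[1,0,0,40,0,0,0],[1,0,0,20,0,0,0],[1,0,0,0,0,0,0]],
])

```text
t: 4.3
tool_pos: [0.7009, 0.0035, 0.2058]
orientation: [1.997, 2.416, 0.008]
force: [0.5, 0.4, 0.2]
opening: 0.0155
```

Run:
```python
from h import *
st();im,i=grab("wrist");cv2.imwrite("pics/w2.png",im)
h,s,v=cv2.split(hsv(im))
for r in blobs(((h<6)|(h>174))&(s>150)&(v>60),100): print(r,rect(i,r,.2,True))
```

```text
t 4.3 p [0.7009 0.0035 0.2058] z [ 0.009 -0.001 -1.   ] yaw 10.8 q [-0.07  0.41  1.21 -0.    1.52 -0.26] F [0.5 0.4 0.2] op 0.0155
((321.3819274902344, 295.7224426269531), (83.36555480957031, 31.57833480834961), 88.21009063720703) (array([0.7004, 0.0027, 0.2   ]), np.float64(103.3), (np.float64(0.0435), np.float64(0.0143)))
((321.5, 230.0), (14.0, 29.0), 90.0) (array([0.6942, 0.035 , 0.2   ]), np.float64(10.7), (np.float64(0.0129), np.float64(0.0064)))
```

>>> servo_tool([
  [[1,-26,15,0,-0.129,-0.024,0],[1,-26,15,0,-0.129,-0.024,0],[1,-26,15,0,-0.129,-0.024,0],[1,-26,15,0,-0.129,-0.024,0],[1,-26,15,0,-0.129,-0.024,0],[1,-26,15,0,-0.129,-0.024,0],[1,-26,15,0,0,0,0],[1,-26,15,0,0,0,0],[1,-26,15,0,0,0,0],[1,-26,16,0,0,0,0],[1,0,0,0,0,0,0],[1,0,0,0,0,0,0]],
])

```text
t: 5.55
tool_pos: [0.4378, 0.1543, 0.1981]
orientation: [1.563, 1.896, -0.657]
force: [-0.3, -0.5, 0.1]
opening: 0.0156
```

Run:
```python
from h import *
s=st();R=Ro.from_rotvec(s["orientation"]).as_matrix()
yj=R[:,1]; d=np.array([0,0,-1.]); 
u=R[:,0] if R[2,0]<0 else -R[:,0]
tip=s["tool_pos"]+.107*u+.0067*R[:,2]
print("u",u.round(3),"tip",tip.round(4),"to pot",((np.array([.428,.2246,.02])-tip)*1000).round(1),"to slab",((np.array([.5131,-.0124,.0155])-tip)*1000).round(1))
im,i=grab("side");a,b=proj(i,tip);print(a,b);im=cv2.convertScaleAbs(im,alpha=1.5)
cv2.circle(im,(int(a),int(b)),2,(0,255,0),1)
cv2.imwrite("pics/s1.png",cv2.resize(im[60:300,170:430],None,fx=2.4,fy=2.4))
```

```text
t 5.55 p [0.4378 0.1543 0.1981] z [ 0.129 -0.698 -0.705] yaw 10.9 q [ 0.72  0.15  1.73 -0.66  1.7   0.59] F [-0.3 -0.5  0.1] op 0.0156
u [-0.137  0.691 -0.709] tip [0.424  0.2236 0.1175] to pot [  4.    1.  -97.5] to slab [  89.1 -236.  -102. ]
258.93425888546085 203.8222449348456
```

View pics/s1.png

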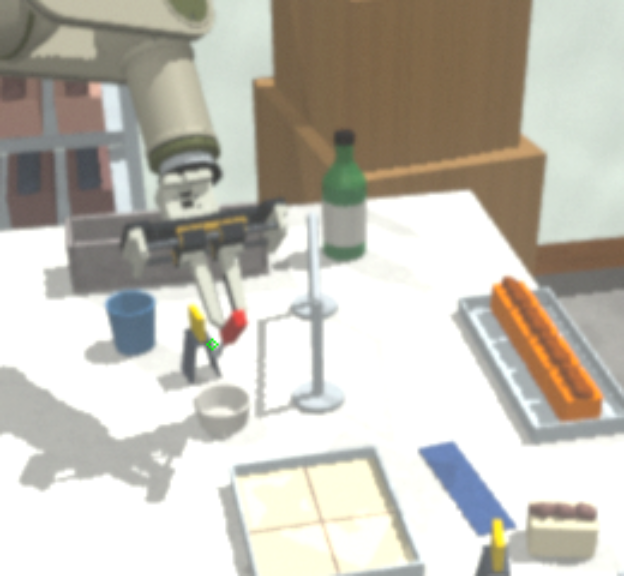

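The probe is held at (233,327) and the predicted tip at (212,344) lies on its stem. Dipping now, then over to the slab.

>>> servo_tool([
  [[1,1,0,-25,0,0,0],[1,1,0,-25,0,0,0],[1,1,0,-25,0,0,0],[1,1,1,-22,0,0,0],[1,0,0,0,0,0,0],[1,0,0,0,0,0,0],[1,0,0,0,0,0,0],[1,0,0,0,0,0,0]],
])

```text
t: 6.4
tool_pos: [0.4432, 0.1559, 0.1039]
orientation: [1.568, 1.894, -0.652]
force: [-0.3, -0.2, -0.1]
opening: 0.0157
```

>>> servo_tool([
  [[1,0,0,30,0,0,0],[1,0,0,30,0,0,0],[1,0,0,20,0,0,0],[1,12,-34,0,0,0,0],[1,12,-34,0,0,0,0],[1,12,-34,0,0,0,0],[1,12,-34,0,0,0,0],[1,12,-34,0,0,0,0],[1,12,-34,0,0,0,0],[1,13,-33,0,0,0,0],[1,0,0,-20,0,0,0],[1,0,0,-20,0,0,0]],
])

```text
t: 7.6
tool_pos: [0.5277, -0.0818, 0.1425]
orientation: [1.57, 1.892, -0.652]
force: [1.1, -0.2, -0.7]
opening: 0.0158
```

```bash
cat >> h.py <<'E'
def tip(s):
    R=Ro.from_rotvec(s["orientation"]).as_matrix();u=R[:,0] if R[2,0]<0 else -R[:,0]
    return s["tool_pos"]+.107*u+.0067*R[:,2]
E
python3 - <<'E'
from h import *
s=st();t=tip(s);print(t,"to slab",((np.array([.5131,-.0124,.0155])-t)*1000).round(1))
im,i=grab("top");a,b=proj(i,t);print(a,b);im=cv2.convertScaleAbs(im,alpha=1.7)
cv2.circle(im,(int(a*1),int(b)),2,(0,255,0),1)
cv2.imwrite("pics/t1.png",cv2.resize(im[180:320,220:400],None,fx=3.4,fy=3.4))
E
```

```text
t 7.6 p [ 0.5277 -0.0818  0.1425] z [ 0.13  -0.696 -0.706] yaw 10.6 q [ 0.25  0.08  1.92 -0.82  1.32  0.35] F [ 1.1 -0.2 -0.7] op 0.0158
[ 0.51453291 -0.01216404  0.06200651] to slab [ -1.4  -0.2 -46.5]
312.5085992490994 253.0806999045592
```

View pics/t1.png

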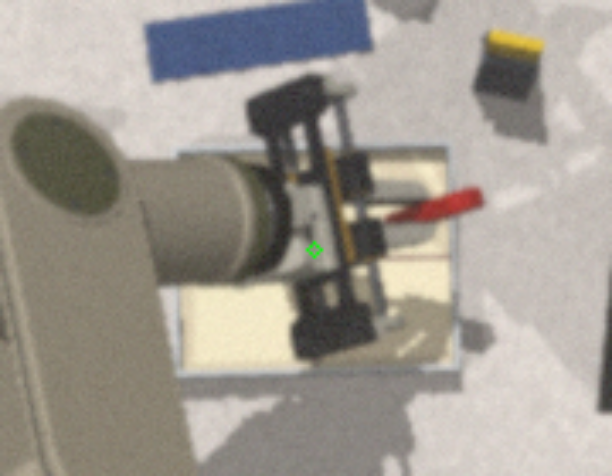

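>>> servo_tool([
  [[1,0,0,-20,0,0,0],[1,-1,0,-16,0,0,0],[1,0,0,-8,0,0,0],[1,0,0,-4,0,0,0],[1,0,0,0,0,0,0],[1,0,0,0,0,0,0],[1,0,0,0,0,0,0]],
])

```text
t: 8.35
tool_pos: [0.5268, -0.081, 0.0951]
orientation: [1.567, 1.894, -0.653]
force: [-0.4, 0.2, -0.5]
opening: 0.0155
```

Run:
```python
from h import *
s=st();print(tip(s))
im,i=grab("side");a,b=proj(i,tip(s));im=cv2.convertScaleAbs(im,alpha=1.4);print(a,b)
cv2.imwrite("pics/s2.png",cv2.resize(im[220:330,230:390],None,fx=4,fy=4,interpolation=cv2.INTER_CUBIC))
```

```text
t 8.35 p [ 0.5268 -0.081   0.0951] z [ 0.13  -0.696 -0.706] yaw 10.7 q [ 0.25  0.16  1.93 -0.84  1.25  0.42] F [-0.4  0.2 -0.5] op 0.0155
[ 0.51339362 -0.01148357  0.01461008]
304.5982453523659 276.89892286243
```

View pics/s2.png

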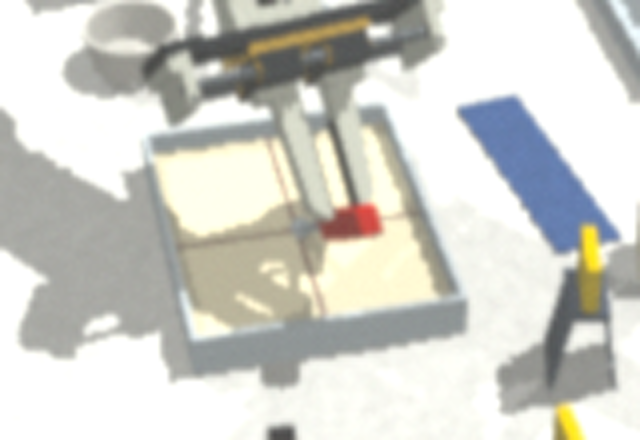

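The ball is at (298,227), right by the crossing at about (293,237). No contact force yet, so I'm going down a few mm more.

>>> servo_tool([
  [[1,0,0,-2,0,0,0],[1,0,0,-2,0,0,0],[1,0,0,0,0,0,0],[1,0,0,0,0,0,0]],
])

```text
t: 8.8
tool_pos: [0.5266, -0.0815, 0.0908]
orientation: [1.567, 1.894, -0.654]
force: [1.0, -3.4, 2.7]
opening: 0.0156
```

Contact force is about 4 N, so the touch is made. Lifting, levelling and carrying it back over the rest.

>>> servo_tool([
  [[1,0,0,15,0,0,0],[1,0,0,30,0,0,0],[1,0,0,30,0,0,0],[1,0,0,25,0,0,0],[1,25,14,0,0.129,0.024,0],[1,25,14,0,0.129,0.024,0],[1,25,14,0,0.129,0.024,0],[1,25,14,0,0.129,0.024,0],[1,25,14,0,0.129,0.024,0],[1,25,14,0,0.129,0.024,0],[1,20,14,0,0,0,0],[1,0,0,0,0,0,0]],
])

```text
t: 10.0
tool_pos: [0.6978, 0.0171, 0.1905]
orientation: [-2.001, -2.421, -0.002]
force: [-0.6, -0.6, -0.4]
opening: 0.0157
```

Run:
```python
from h import *
st();im,i=grab("wrist");cv2.imwrite("pics/w3.png",im)
h,s,v=cv2.split(hsv(im))
for r in blobs(((h<6)|(h>174))&(s>150)&(v>60),100): print(r)
a=im[0:330,150:500];b=cv2.imread("pics/w2.png")[0:330,150:500]
cv2.imwrite("pics/w3c.png",np.hstack([a,b]))
```

```text
t 10.0 p [0.6978 0.0171 0.1905] z [ 0.     0.002 -1.   ] yaw 10.8 q [-0.05  0.41  1.23  0.    1.5  -0.24] F [-0.6 -0.6 -0.4] op 0.0157
((321.5, 291.5), (91.0, 31.0), 90.0)
((321.73370361328125, 233.4539337158203), (18.108537673950195, 32.187686920166016), 84.5596694946289)
```

View pics/w3c.png

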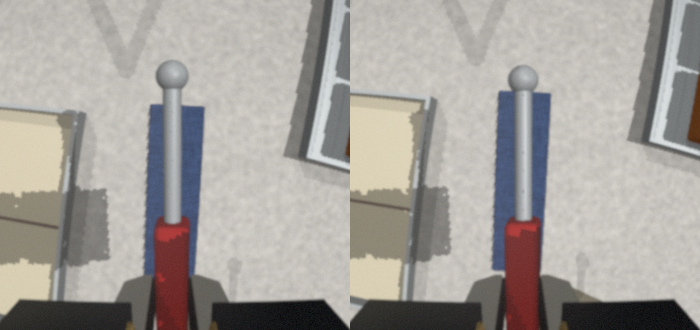

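Versus the first grip (right), the ball is slightly larger (tip tipped up about 5°). I'll level that and lay it down.

>>> servo_tool([
  [[1,0,0,-40,-0.086,-0.016,0],[1,0,0,-40,0,0,0],[1,0,0,-40,0,0,0],[1,0,0,-30,0,0,0],[1,0,0,-14,0,0,0],[1,0,0,-4,0,0,0],[1,0,0,-2,0,0,0],[1,0,0,0,0,0,0]],
])

```text
t: 10.85
tool_pos: [0.6963, 0.0172, 0.0241]
orientation: [1.956, 2.369, -0.086]
force: [-8.1, 0.2, 12.3]
opening: 0.0155
```

```bash
python3 -c "
from h import *
st()"
```

```text
t 10.85 p [0.6963 0.0172 0.0241] z [ 0.017 -0.086 -0.996] yaw 10.9 q [-0.    0.54  1.38 -0.09  1.21 -0.16] F [-8.1  0.2 12.3] op 0.0155
```

>>> servo_tool([
  [[1,0,0,3,0,0,0],[-1,0,0,0,0,0,0],[-1,0,0,0,0,0,0],[-1,0,0,0,0,0,0],[-1,0,0,0,0,0,0],[-1,0,0,0,0,0,0],[-1,0,0,0,0,0,0],[-1,0,0,20,0,0,0],[-1,0,0,40,0.086,0.016,0],[-1,0,0,40,0,0,0],[-1,0,0,40,0,0,0],[-1,0,0,10,0,0,0]],
])

```text
t: 12.05
tool_pos: [0.6994, 0.0162, 0.1806]
orientation: [1.998, 2.415, 0.009]
force: [0.1, 0.2, 1.1]
opening: 0.0925
```

Run:
```python
from h import *
s=st();im,i=grab("wrist");cv2.imwrite("pics/w4.png",im)
h,ss,v=cv2.split(hsv(im))
for r in blobs(((h<6)|(h>174))&(ss>150)&(v>60),100): print(r,rect(i,r,.023,True))
```

```text
t 12.05 p [0.6994 0.0162 0.1806] z [ 0.009 -0.    -1.   ] yaw 10.8 q [-0.05  0.41  1.24 -0.    1.48 -0.24] F [0.1 0.2 1.1] op 0.0925
((317.0, 227.0), (86.0, 16.0), 90.0) (array([0.697 , 0.0126, 0.023 ]), np.float64(100.9), (np.float64(0.0768), np.float64(0.0135)))
```

The probe is back on its rest, handle centre (0.697, 0.013), flat. On to the shaker.

>>> servo_tool([
  [[-1,-25,-30,5,0,0,-0.033],[-1,-25,-30,5,0,0,-0.033],[-1,-25,-30,5,0,0,-0.033],[-1,-25,-30,5,0,0,-0.033],[-1,-25,-30,5,0,0,-0.033],[-1,-25,-30,5,0,0,-0.033],[-1,-25,-30,5,0,0,-0.033],[-1,-25,-30,5,0,0,-0.033],[-1,-25,-30,5,0,0,-0.033],[-1,-25,-33,5,0,0,-0.028],[-1,0,0,0,0,0,0],[-1,0,0,0,0,0,0]],
])

```text
t: 13.3
tool_pos: [0.4456, -0.2866, 0.2222]
orientation: [-2.368, -2.062, 0.0]
force: [0.5, 0.7, -0.2]
opening: 0.0931
```

Run:
```python
from h import *
s=st();im,i=grab("wrist");im=cv2.convertScaleAbs(im,alpha=1.5);cv2.imwrite("pics/w5.png",im)
t,j=grab("top");cv2.imwrite("pics/t5.png",t)
```

```text
t 13.3 p [ 0.4456 -0.2866  0.2222] z [-0.001  0.001 -1.   ] yaw -7.9 q [-0.67 -0.05  1.69  0.    1.51 -0.53] F [ 0.5  0.7 -0.2] op 0.0931
```

View pics/w5.png

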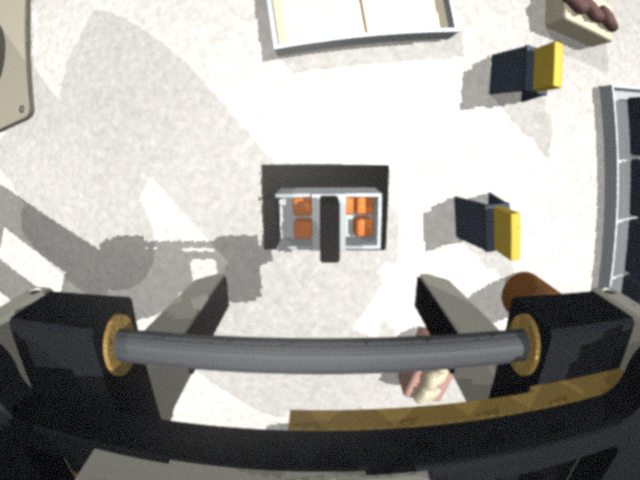

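The wrist view shows the shaker at x 278–383 px, chunks at 293–312 and 346–372, grip at (330,228). I'll check which end lacks a rim numerically.

Run:
```python
from h import *
im=cv2.imread("pics/w5.png");g=cv2.cvtColor(im,cv2.COLOR_BGR2GRAY)
print("rows 186..252 at left cols"); 
for y in range(184,256,3): print(y,g[y,262:296:2],g[y,368:394:2])
i=eyes.camera_info("wrist")
h,s,v=cv2.split(hsv(im))
for r in blobs((h<16)&(s>150)&(v>80),20): print(np.round(r[0],0),np.round(r[1],0))
g2=[plane(i,u,v,.088,True).round(4) for u,v in((321,196),(339,196),(321,262),(339,262))];print(g2,np.mean(g2,0))
for r in((278,192),(278,250),(383,190),(383,249)): print(plane(i,*r,.044,True).round(4))
for r in((263,166),(388,166),(263,249),(387,249)): print(plane(i,*r,.003,True).round(4))
```

```text
rows 186..252 at left cols
184 [108  79  79  75  75  75  80  71  75  74  76  74  77  74  71  75  67] [ 56  53  53  54  52  50  51  55  48  55 163 252 255]
187 [122  75  79  79  74  73  76  73  75  86  93  94  86  87  88  87  93] [103  99 101 101  71  61  57  51  48  66 187 255 255]
190 [122  76  73  70  75  74  76  74  98 132 133 133 134 133 128 132 141] [145 145 142 147 140 106  68  49  58  59 191 255 255]
193 [126  78  74  74  64  69  86 139 158 165 166 169 165 168 168 179 187] [220 221 220 218 222 219 197 107  53  62 179 254 255]
196 [131  72  73  68  68  67  97 185 200 211 213 210 214 212 213 210 226] [209 211 211 216 218 237 245 135  45  64 195 255 255]
199 [124  79  69  68  74  69  65  64 104 191 212 217 166 151 144 134 146] [102 108 100 100 107 207 248 136  50  72 182 254 255]
202 [158  77  70  73  70  74  66  61 123 228 241 228 173 147 141 135 150] [106 110 102  99 112 212 243 123  48  74 205 254 255]
205 [141  75  72  75  66  68  60  64  92 193 196 184 157 146 143 124 110] [106 106  97 101 121 211 240 124  50  76 196 253 255]
208 [128  75  69  70  68  73  70  74  95 208 200 
[... 1788 characters left out ...]
179 159 146 146 160 202 230] [192 195 197 198 197 203 194 183 202 230 240 240 244]
253 [143 141 140 145 157 217 232 233 233 233 233 227 226 223 223 234 241] [234 235 237 239 238 243 247 244 241 238 244 246 243]
[360. 206.] [15. 25.]
[364. 226.] [17. 18.]
[525. 284.] [22. 22.]
[303. 204.] [19.  8.]
[512. 283.] [7. 6.]
[array([ 0.4492, -0.2569,  0.088 ]), array([ 0.4632, -0.2587,  0.088 ]), array([ 0.4418, -0.3109,  0.088 ]), array([ 0.4564, -0.3129,  0.088 ])] [ 0.45265 -0.28485  0.088  ]
[ 0.41   -0.2541  0.044 ]
[ 0.4012 -0.3082  0.044 ]
[ 0.505  -0.2649  0.044 ]
[ 0.4995 -0.3206  0.044 ]
[ 0.3934 -0.2302  0.003 ]
[ 0.5189 -0.2471  0.003 ]
[ 0.3788 -0.3165  0.003 ]
[ 0.5092 -0.3342  0.003 ]
```

The left end shows the side walls running out with no crossing rim, while the right end has a bright rim. So the mouth faces world −x. Grasping the grip block.

>>> servo_tool([
  [[-1,7,0,-40,0,0,0],[-1,0,0,-40,0,0,0],[-1,0,0,-40,0,0,0],[-1,0,0,-30,0,0,0],[-1,0,0,-5,0,0,0],[-1,0,0,0,0,0,0],[1,0,0,0,0,0,0],[1,0,0,0,0,0,0],[1,0,0,0,0,0,0],[1,0,0,0,0,0,0],[1,0,0,0,0,0,0],[1,0,0,0,0,0,0]],
], force=40)

```text
t: 14.6
tool_pos: [0.4534, -0.2865, 0.0689]
orientation: [2.367, 2.065, 0.0]
force: [1.0, 0.1, 0.6]
opening: 0.0495
```

>>> servo_tool([
  [[1,0,0,0,0,0,0],[1,0,0,0,0,0,0],[1,0,0,0,0,0,0],[1,0,0,0,0,0,0],[1,0,0,0,0,0,0]],
])

```text
t: 15.1
tool_pos: [0.4532, -0.2863, 0.0685]
orientation: [-2.367, -2.065, 0.0]
force: [-0.4, 0.0, 0.7]
opening: 0.016
```

>>> servo_tool([
  [[1,0,0,8,0,0,0],[1,0,0,18,0.01,0.074,0],[1,0,0,28,0.01,0.074,0],[1,0,0,30,0,0,0],[1,0,0,28,0,0,0],[1,0,0,18,0,0,0],[1,0,0,6,0,0,0],[1,4,8,0,0,0,0],[1,6,14,0,0,0,0],[1,8,19,0,0,0,0]],
])

```text
t: 16.1
tool_pos: [0.4709, -0.2439, 0.2028]
orientation: [-2.279, -1.986, 0.15]
force: [0.2, -0.1, -2.1]
opening: 0.0159
```

>>> servo_tool([
  [[1,12,25,0,0,0,0.0125],[1,12,27,0,0,0,0.0125],[1,13,28,0,0,0,0.0125],[1,13,28,0,0,0,0.0125],[1,13,28,0,0,0,0.0125],[1,13,28,0,0,0,0.0125],[1,13,28,0,0,0,0.0125],[1,13,28,0,0,0,0.0125],[1,13,25,0,0,0,0.0125],[1,10,19,0,0,0,0.0125],[1,6,12,0,0,0,0],[1,3,6,0,0,0,0]],
])

```text
t: 17.3
tool_pos: [0.6049, 0.0385, 0.2032]
orientation: [-2.153, -2.132, 0.162]
force: [-0.3, 0.7, -3.2]
opening: 0.0157
```

```bash
cat >> h.py <<'E'
T=np.array([.5135,-.0125,0])
def tilt(s): R=Ro.from_rotvec(s["orientation"]).as_matrix();return np.degrees(np.arctan2(R[0,2],-R[2,2])).round(1)
def orange(name,roi=None,z=.022,amin=12):
    im,i=grab(name);h,s,v=cv2.split(hsv(im));m=((h<17)&(s>140)&(v>70)).astype(np.uint8)
    out=[]
    for r in blobs(m,amin):
        p=plane(i,*r[0],z,name=="wrist")-T
        out.append((np.round(r[0]).astype(int).tolist(),int(r[1][0]*r[1][1]),(p[:2]*1000).round().astype(int).tolist()))
    return im,out
E
python3 - <<'E'
from h import *
s=st();print(tilt(s))
im,o=orange("side");cv2.imwrite("pics/s6.png",im)
for x in o: print(x)
im,o=orange("wrist");cv2.imwrite("pics/w6.png",im)
for x in o: print("w",x)
E
```

```text
t 17.3 p [0.6049 0.0385 0.2032] z [-0.151  0.001 -0.989] yaw -0.6 q [-0.02  0.31  1.34 -0.    1.65 -0.01] F [-0.3  0.7 -3.2] op 0.0157
-8.7
([397, 206], 1265, [366, 286])
([139, 70], 374, [-558, 1943])
([170, 71], 120, [-390, 1895])
([366, 262], 80, [181, 18])
w ([612, 79], 8374, [355, 204])
w ([375, 273], 2517, [114, 0])
w ([447, 248], 1280, [182, 27])
w ([276, 271], 1248, [17, -2])
```

View pics/w6.png

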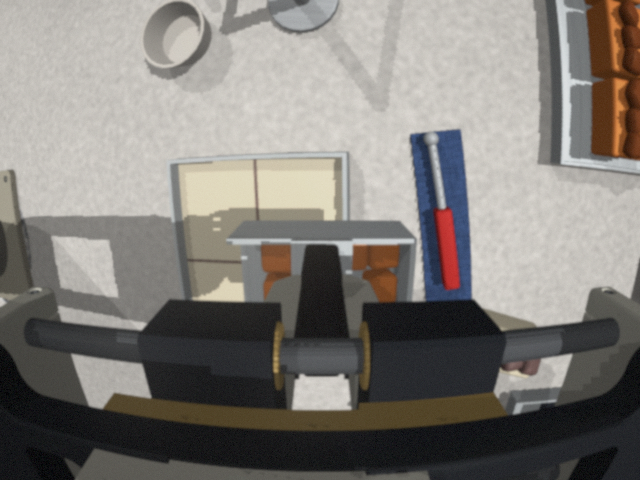

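The shaker hangs level over the tray with its mouth to the left at x=230 px, and the chunks are still inside. Lowering and starting to tip.

>>> servo_tool([
  [[1,0,0,-16,0,-0.1,0],[1,0,0,-16,0,-0.1,0],[1,0,0,-16,0,-0.1,0],[1,0,0,-15,0,-0.1,0],[1,0,4,-10,0,-0.08,0],[1,0,4,-7,0,-0.05,0],[1,0,2,0,0,-0.03,0],[1,0,0,0,0,-0.03,0],[1,0,0,0,0,0,0]],
])

```text
t: 18.3
tool_pos: [0.6038, 0.0457, 0.1235]
orientation: [1.991, 1.968, 0.445]
force: [-0.6, 0.4, -2.5]
opening: 0.0157
```

```bash
cat > o.py <<'E'
from h import *
import sys
s=st();print("tilt",tilt(s))
im,o=orange("side");cv2.imwrite(f"pics/s{sys.argv[1]}.png",im)
for x in o:
    if abs(x[2][0])<230 and abs(x[2][1])<200: print("s",x)
im,o=orange("wrist");cv2.imwrite(f"pics/w{sys.argv[1]}.png",im)
for x in o: 
    if abs(x[2][0])<230 and abs(x[2][1])<150: print("w",x)
E
python3 o.py 7
```

```text
t 18.3 p [0.6038 0.0457 0.1235] z [ 0.425  0.001 -0.905] yaw -0.8 q [-0.01 -0.17  2.05  0.01  0.82 -0.01] F [-0.6  0.4 -2.5] op 0.0157
tilt 25.2
s ([367, 263], 73, [181, 17])
w ([375, 274], 2464, [187, 21])
w ([274, 273], 1645, [99, 37])
```

>>> servo_tool([
  [[1,0,0,0,0,-0.035,0],[1,0,0,0,0,-0.035,0],[1,0,0,0,0,0,0],[1,0,0,0,0,0,0]],
])

```text
t: 18.8
tool_pos: [0.6054, 0.0463, 0.1248]
orientation: [1.948, 1.926, 0.508]
force: [0.5, 0.4, -2.2]
opening: 0.0158
```

```bash
python3 o.py 8
```

```text
t 18.8 p [0.6054 0.0463 0.1248] z [ 0.488  0.001 -0.873] yaw -0.7 q [-0.01 -0.22  2.11  0.01  0.74 -0.01] F [ 0.5  0.4 -2.2] op 0.0158
tilt 29.2
s ([367, 263], 75, [181, 17])
w ([375, 274], 2464, [202, 18])
w ([266, 274], 1655, [103, 37])
```

>>> servo_tool([
  [[1,0,0,0,0,-0.035,0],[1,0,0,0,0,0,0],[1,0,0,0,0,0,0],[1,0,0,0,0,0,0]],
])

```text
t: 19.3
tool_pos: [0.6057, 0.0466, 0.125]
orientation: [1.925, 1.905, 0.54]
force: [0.8, 0.3, -2.9]
opening: 0.0157
```

```bash
python3 o.py 9
```

```text
t 19.3 p [0.6057 0.0466 0.125 ] z [ 0.519  0.001 -0.855] yaw -0.7 q [-0.01 -0.24  2.14  0.01  0.69 -0.01] F [ 0.8  0.3 -2.9] op 0.0157
tilt 31.2
s ([367, 262], 76, [181, 18])
s ([323, 251], 36, [74, 97])
w ([376, 274], 2408, [209, 17])
w ([204, 274], 812, [61, 45])
w ([199, 246], 624, [60, 66])
```

>>> servo_tool([
  [[1,0,0,0,0,0,0],[1,0,0,0,0,0,0],[1,0,0,0,0,0,0]],
])

```text
t: 19.7
tool_pos: [0.6054, 0.0466, 0.1246]
orientation: [1.925, 1.905, 0.54]
force: [0.8, 0.8, -2.6]
opening: 0.0155
```

```bash
python3 o.py 10
python3 - <<'E'
import cv2,numpy as np
a=cv2.imread("pics/w10.png")[120:420,120:460];b=cv2.imread("pics/s10.png")[190:330,230:390]
b=cv2.resize(b,(343,300));cv2.imwrite("pics/v10.png",cv2.convertScaleAbs(np.hstack([a,b]),alpha=1.4))
E
```

```text
t 19.7 p [0.6054 0.0466 0.1246] z [ 0.519  0.001 -0.855] yaw -0.7 q [-0.01 -0.24  2.14  0.01  0.69 -0.01] F [ 0.8  0.8 -2.6] op 0.0155
tilt 31.3
s ([367, 262], 75, [181, 18])
s ([324, 259], 54, [68, 58])
w ([376, 274], 2408, [209, 17])
w ([214, 272], 712, [68, 46])
w ([212, 242], 625, [68, 67])
```

View pics/v10.png

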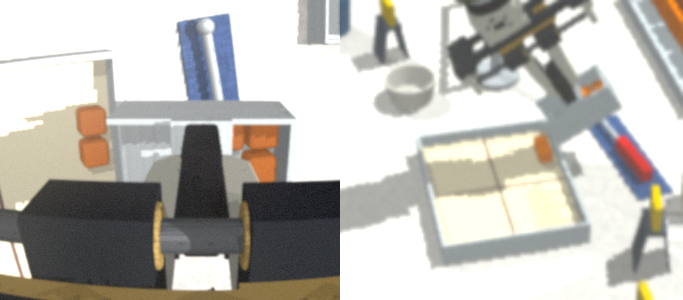

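Two chunks landed in the far-left quarter (right of the tray's brown line, at (92,120) and (93,152) in the crop). Shifting sideways over the far-right quarter and tipping further.

>>> servo_tool([
  [[1,0,-8,0,0,0,0],[1,0,-16,0,0,0,0],[1,0,-22,0,0,0,0],[1,0,-24,0,0,0,0],[1,0,-20,0,0,0,0],[1,0,-14,0,0,0,0],[1,0,-8,0,0,0,0],[1,0,-2,0,0,0,0],[1,0,0,0,0,-0.035,0],[1,0,0,0,0,0,0],[1,0,0,0,0,-0.035,0],[1,0,0,0,0,0,0]],
])

```text
t: 21.0
tool_pos: [0.6046, -0.0666, 0.1238]
orientation: [1.882, 1.863, 0.599]
force: [-0.2, -0.2, -2.4]
opening: 0.0158
```

```bash
python3 o.py 11
```

```text
t 21.0 p [ 0.6046 -0.0666  0.1238] z [ 0.576  0.002 -0.817] yaw -0.7 q [-0.3  -0.28  2.2   0.29  0.64 -0.47] F [-0.2 -0.2 -2.4] op 0.0158
tilt 35.2
s ([324, 258], 66, [69, 61])
s ([332, 285], 62, [63, -55])
w ([338, 133], 2010, [179, 24])
w ([377, 274], 1920, [224, -101])
w ([197, 260], 1497, [63, -56])
w ([197, 98], 676, [69, 48])
w ([197, 64], 650, [69, 70])
w ([356, 256], 63, [198, -79])
```

Row 2 dropped into the far-right quarter at (63,−56) mm. Moving to the near-right quarter.

>>> servo_tool([
  [[1,0,0,2,0,0.05,0],[1,-4,0,2,0,0.05,0],[1,-10,0,0,0,0,0],[1,-14,0,0,0,0,0],[1,-16,0,0,0,0,0],[1,-16,0,0,0,0,0],[1,-14,0,0,0,0,0],[1,-12,0,0,0,0,0],[1,-8,0,0,0,0,0],[1,-5,0,0,0,0,0],[1,-2,0,0,0,-0.03,0],[1,0,0,-2,0,-0.04,0]],
])

```text
t: 22.3
tool_pos: [0.5052, -0.0675, 0.128]
orientation: [1.898, 1.879, 0.575]
force: [0.5, -0.6, -1.6]
opening: 0.0158
```

>>> servo_tool([
  [[1,0,0,-2,0,-0.03,0],[1,0,0,0,0,-0.035,0],[1,0,0,0,0,0,0],[1,0,0,0,0,0,0],[1,0,0,0,0,0,0]],
])

```text
t: 22.8
tool_pos: [0.5054, -0.0675, 0.1248]
orientation: [1.86, 1.841, 0.627]
force: [0.3, 0.8, -2.4]
opening: 0.0158
```

```bash
python3 o.py 12
```

```text
t 22.8 p [ 0.5054 -0.0675  0.1248] z [ 0.604  0.002 -0.797] yaw -0.8 q [-0.41 -0.7   2.5   0.36  0.77 -0.58] F [ 0.3  0.8 -2.4] op 0.0158
tilt 37.1
s ([367, 262], 75, [181, 18])
s ([332, 284], 72, [63, -53])
w ([409, 135], 1690, [173, 24])
w ([375, 274], 1881, [130, -103])
w ([279, 259], 480, [30, -68])
w ([322, 73], 484, [71, 70])
w ([324, 101], 418, [73, 48])
w ([320, 215], 152, [67, -40])
```

Joint 3 is at its limit here, so I'll back off, turn the shaker 90° (mouth toward −y) and do the near quarters that way.

>>> servo_tool([
  [[1,6,0,10,0,0.12,0],[1,4,0,12,0,0.12,0],[1,0,0,15,0,0.12,0],[1,0,0,15,0,0.1,0],[1,0,0,0,0,0,0.07],[1,-4,2,0,0,0,0.12],[1,-5,3,0,0,0,0.14],[1,-5,3,0,0,0,0.14],[1,-5,3,0,0,0,0.14],[1,-5,3,0,0,0,0.14],[1,-5,3,0,0,0,0.14],[1,-5,3,0,0,0,0.14]],
])

```text
t: 24.1
tool_pos: [0.4815, -0.0476, 0.1768]
orientation: [0.831, 2.967, 0.283]
force: [-0.7, -0.7, -2.4]
opening: 0.0159
```

>>> servo_tool([
  [[1,-5,3,0,0,0,0.14],[1,-5,3,0,0,0,0.14],[1,-3,2,0,0,0,0.14],[1,0,0,0,0,0,0.12],[1,0,0,0,0,0,0.05],[1,0,0,0,0,0,0],[1,0,0,0,0,0,0]],
])

```text
t: 24.8
tool_pos: [0.4687, -0.0396, 0.1768]
orientation: [0.057, -3.119, -0.296]
force: [0.5, -0.3, -0.9]
opening: 0.0157
```

```bash
python3 o.py 13; python3 -c "
from h import *
s=monitor.read_state();R=Ro.from_rotvec(s['orientation']).as_matrix();print(R.round(3))"
python3 - <<'E'
import cv2,numpy as np
a=cv2.imread("pics/w13.png")[60:420,90:560];b=cv2.imread("pics/s13.png")[190:330,230:390]
b=cv2.resize(b,(411,360));cv2.imwrite("pics/v13.png",cv2.resize(cv2.convertScaleAbs(np.hstack([a,b]),alpha=1.4),(800,327)))
E
```

```text
t 24.8 p [ 0.4687 -0.0396  0.1768] z [-0.011  0.188 -0.982] yaw 92.1 q [-0.33 -0.15  1.88  0.18  1.49 -1.96] F [ 0.5 -0.3 -0.9] op 0.0157
tilt -0.6
s ([367, 262], 76, [181, 18])
s ([332, 284], 70, [63, -53])
s ([324, 258], 61, [69, 62])
s ([278, 288], 20, [-78, -36])
w ([371, 274], 1809, [-1, 51])
w ([277, 190], 306, [-78, -36])
[[-0.999 -0.036 -0.011]
 [-0.037  0.981  0.188]
 [ 0.004  0.188 -0.982]]
```

View pics/v13.png

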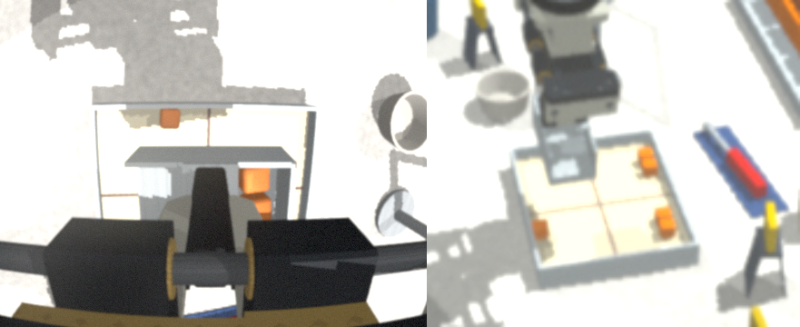

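A fifth chunk lies in the near-right quarter at (−78,−36) mm, crop (170,118). Two chunks remain at the back of the shaker. Moving to the near-left quarter.

>>> servo_tool([
  [[1,0,8,0,0,0,0],[1,0,14,0,0,0,0],[1,0,18,0,0.04,0,0],[1,0,18,-6,0.08,0,0],[1,0,14,-8,0.08,0,0],[1,0,9,-10,0.08,0,0],[1,0,4,-10,0.08,0,0],[1,0,0,-10,0.07,0,0],[1,0,0,-6,0.06,0,0],[1,0,0,-2,0.04,0,0],[1,0,0,0,0,0,0],[1,0,0,0,0,0,0]],
])

```text
t: 26.1
tool_pos: [0.4688, 0.0455, 0.1253]
orientation: [-0.061, 2.938, 1.103]
force: [0.0, 0.4, -1.1]
opening: 0.0156
```

```bash
sed -i 's/^def tilt.*/def tilt(s): R=Ro.from_rotvec(s["orientation"]).as_matrix();return np.degrees(np.arccos(-R[2,2])).round(1)/' h.py; python3 o.py 14
```

```text
t 26.1 p [0.4688 0.0455 0.1253] z [-0.011  0.658 -0.753] yaw 92.8 q [-0.49  0.08  1.91  0.61  1.55 -2.25] F [ 0.   0.4 -1.1] op 0.0156
tilt 41.1
s ([367, 262], 75, [181, 18])
s ([332, 284], 72, [63, -53])
s ([324, 258], 62, [69, 61])
s ([278, 287], 30, [-77, -34])
w ([73, 219], 895, [-77, -36])
```

>>> servo_tool([
  [[1,0,0,0,0.03,0,0],[1,0,0,0,0,0,0],[1,0,0,0,0.03,0,0],[1,0,0,0,0,0,0],[1,0,0,0,0,0,0]],
])

```text
t: 26.7
tool_pos: [0.4685, 0.0452, 0.1247]
orientation: [-0.06, 2.902, 1.192]
force: [0.4, -0.3, -1.5]
opening: 0.0161
```

```bash
python3 o.py 15
```

```text
t 26.7 p [0.4685 0.0452 0.1247] z [-0.011  0.703 -0.711] yaw 92.9 q [-0.52  0.12  1.9   0.65  1.58 -2.29] F [ 0.4 -0.3 -1.5] op 0.0161
tilt 44.7
s ([367, 262], 75, [181, 18])
s ([332, 284], 73, [64, -52])
s ([324, 258], 62, [69, 61])
s ([288, 277], 30, [-47, 2])
s ([296, 270], 24, [-19, 26])
s ([278, 287], 30, [-77, -34])
w ([64, 224], 988, [-77, -36])
w ([132, 269], 765, [-44, 2])
w ([171, 296], 435, [-21, 25])
```

>>> servo_tool([
  [[1,-4,4,0,0.04,0,0],[1,-4,4,0,0.04,0,0],[1,0,0,0,0.04,0,0],[1,0,0,0,0.03,0,0],[1,0,4,0,0,0,0],[1,0,-4,0,0,0,0],[1,0,4,0,0,0,0],[1,0,0,0,0,0,0],[1,0,0,0,0,0,0]],
])

```text
t: 27.7
tool_pos: [0.4607, 0.0575, 0.1253]
orientation: [-0.061, 2.802, 1.404]
force: [0.8, 0.3, -1.3]
opening: 0.0158
```

>>> servo_tool([
  [[1,0,0,15,-0.12,0,0],[1,0,0,20,-0.14,0,0],[1,0,0,20,-0.14,0,0],[1,0,0,20,-0.14,0,0],[1,0,0,10,-0.14,0,0],[1,0,0,0,-0.14,0,0],[1,0,0,0,-0.1,0,0],[1,0,0,0,0,0,-0.1],[1,0,-20,0,0,0,-0.14],[1,0,-25,0,0,0,-0.14],[1,0,-25,0,0,0,-0.14],[1,0,-25,0,0,0,-0.14]],
])

```text
t: 28.9
tool_pos: [0.4602, -0.038, 0.2101]
orientation: [-0.967, -2.981, -0.02]
force: [0.5, -0.1, -1.9]
opening: 0.0159
```

```bash
python3 o.py 16;  python3 - <<'E'
import cv2,numpy as np
a=cv2.imread("pics/w16.png")[60:420,90:560];b=cv2.imread("pics/s16.png")[190:330,230:390]
b=cv2.resize(b,(411,360));cv2.imwrite("pics/v16.png",cv2.resize(cv2.convertScaleAbs(np.hstack([a,b]),alpha=1.4),(800,327)))
E
```

```text
t 28.9 p [ 0.4602 -0.038   0.2101] z [-0.003  0.015 -1.   ] yaw 54.0 q [-0.2  -0.24  1.88  0.01  1.51 -1.15] F [ 0.5 -0.1 -1.9] op 0.0159
tilt 0.9
s ([367, 262], 73, [181, 18])
s ([332, 284], 70, [63, -53])
s ([324, 258], 61, [69, 62])
s ([288, 277], 30, [-47, 2])
s ([278, 287], 30, [-77, -34])
s ([296, 270], 30, [-20, 27])
w ([467, 259], 325, [69, 69])
w ([450, 271], 327, [68, 47])
w ([350, 209], 287, [-46, 1])
w ([298, 206], 286, [-77, -37])
w ([387, 212], 280, [-22, 27])
```

View pics/v16.png

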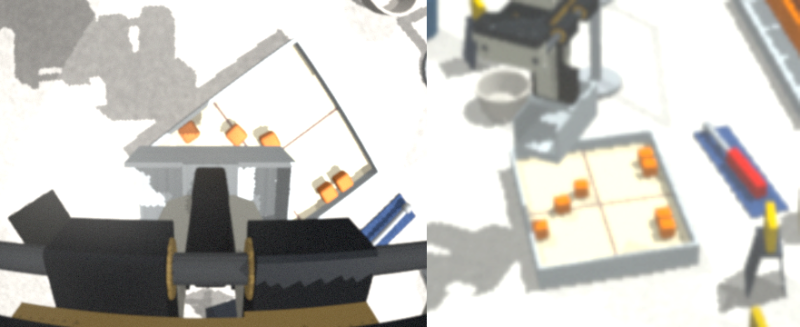

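All seven chunks lie on the slab: crop (190,131), (236,133) and (269,141), two at (335,185), and a pair at the far right in the side view. The shaker is empty. Returning it to the mat.

>>> servo_tool([
  [[1,0,-20,0,0,0,-0.1],[1,-1,-30,0,0,0,-0.13],[1,-1,-30,0,0,0,-0.13],[1,-1,-30,0,0,0,-0.13],[1,-1,-30,0,0,0,-0.13],[1,-1,-30,0,0,0,-0.13],[1,-1,-30,0,-0.007,0,-0.13],[1,-1,-26,0,-0.007,0,-0.13],[1,-1,-20,-15,0,0,-0.063],[1,-1,0,-30,0,0,0],[1,0,0,-30,0,0,0],[1,0,0,-30,0,0,0]],
])

```text
t: 30.2
tool_pos: [0.4518, -0.2829, 0.1041]
orientation: [2.347, 2.075, 0.006]
force: [-0.4, 0.1, -2.1]
opening: 0.0155
```

```bash
python3 -c "
from h import *
s=st();R=Ro.from_rotvec(s['orientation']).as_matrix();print(R.round(3))
print('to go',((np.array([.4505,-.284,.0685])-s['tool_pos'])*1000).round(1))"
```

```text
t 30.2 p [ 0.4518 -0.2829  0.1041] z [ 0.009 -0.004 -1.   ] yaw -7.0 q [-0.66  0.04  1.82  0.    1.27 -0.54] F [-0.4  0.1 -2.1] op 0.0155
[[ 0.123  0.992  0.009]
 [ 0.992 -0.122 -0.004]
 [-0.003  0.009 -1.   ]]
to go [ -1.3  -1.1 -35.6]
```

>>> servo_tool([
  [[1,-1,-1,-18,0,0,0],[1,0,0,-11,0,0,0],[1,0,0,-4,0,0,0],[1,0,0,-2,0,0,0],[1,0,0,0,0,0,0],[1,0,0,0,0,0,0]],
])

```text
t: 30.8
tool_pos: [0.4513, -0.2851, 0.0713]
orientation: [2.347, 2.072, 0.006]
force: [0.1, -0.4, -1.8]
opening: 0.016
```

>>> servo_tool([
  [[1,0,0,-2,0,0,0],[1,0,0,-1,0,0,0],[1,0,0,0,0,0,0],[1,0,0,0,0,0,0]],
])

```text
t: 31.2
tool_pos: [0.4515, -0.2854, 0.0689]
orientation: [2.347, 2.071, 0.006]
force: [-1.2, 0.6, 9.2]
opening: 0.0158
```

>>> servo_tool([
  [[-1,0,0,0,0,0,0],[-1,0,0,0,0,0,0],[-1,0,0,0,0,0,0],[-1,0,0,0,0,0,0],[-1,0,0,0,0,0,0],[-1,0,0,0,0,0,0],[-1,0,0,0,0,0,0],[-1,0,0,20,0,0,0],[-1,0,0,40,0,0,0],[-1,0,0,40,0,0,0],[-1,0,0,40,0,0,0],[-1,0,0,20,0,0,0]],
])

```text
t: 32.4
tool_pos: [0.4518, -0.2855, 0.2316]
orientation: [2.345, 2.069, 0.007]
force: [-0.6, -0.2, 0.6]
opening: 0.0928
```

```bash
python3 o.py 17
python3 - <<'E'
from h import *
im,i=grab("top");cv2.imwrite("pics/t17.png",im)
h,s,v=cv2.split(hsv(im))
print(sorted([(np.round(r[0],1).tolist(),(1000*(plane(i,*r[0],.022)-T)[:2]).round().tolist(),r[1]) for r in blobs((h<17)&(s>140)&(v>60),6) if 265<r[0][0]<365 and 210<r[0][1]<300]))
m=(h>18)&(h<34)&(s>110)&(v>50)
for n in("side","top"):
    im,i=(grab("side") if n=="side" else (im,i)); h,s,v=cv2.split(hsv(im)); 
    for r in blobs((h>18)&(h<34)&(s>150)&(v>60),6): print(n,np.round(r[0],1),np.round(r[1],1),rect(i,r,.099))
E
```

```text
t 32.4 p [ 0.4518 -0.2855  0.2316] z [ 0.013 -0.008 -1.   ] yaw -7.1 q [-0.66 -0.06  1.68  0.    1.51 -0.54] F [-0.6 -0.2  0.6] op 0.0928
tilt 0.8
s ([367, 263], 80, [181, 17])
s ([332, 284], 55, [65, -54])
s ([288, 277], 30, [-47, 2])
s ([296, 270], 30, [-20, 27])
s ([278, 287], 30, [-77, -34])
w ([414, 4], 119, [63, -69])
[([287.0, 229.5], [71.0, 67.0], (5.0, 4.0)), ([295.0, 230.0], [70.0, 46.0], (6.0, 6.0)), ([303.5, 262.5], [-18.0, 24.0], (5.0, 5.0)), ([313.5, 272.5], [-45.0, -2.0], (5.0, 5.0)), ([327.5, 283.5], [-75.0, -38.0], (5.0, 5.0)), ([329.5, 231.0], [66.0, -46.0], (6.0, 5.0)), ([337.0, 231.5], [64.0, -66.0], (5.0, 6.0))]
side [372.7 328.6] [14.3  3.7] (array([ 0.6062, -0.3133,  0.099 ]), np.float64(88.9), (np.float64(0.0407), np.float64(0.0091)))
side [377.5 282.5] [11.  3.] (array([ 0.6643, -0.168 ,  0.099 ]), np.float64(72.0), (np.float64(0.0412), np.float64(0.0074)))
side [251.9 193.9] [12.7  3.3] (array([0.4121, 0.3174, 0.099 ]), np.float64(89.3), (np.float64(0.0779), np.float64(0.0108)))
top [372.7 328.6] [14.3  3.7] (array([ 0.6062, -0.3133,  0.099 ]), np.float64(88.9), (np.float64(0.0407), np.float64(0.0091)))
top [377.5 282.5] [11.  3.] (array([ 0.6643, -0.168 ,  0.099 ]), np.float64(72.0), (np.float64(0.0412), np.float64(0.0074)))
top [251.9 193.9] [12.7  3.3] (array([0.4121, 0.3174, 0.099 ]), np.float64(89.3), (np.float64(0.0779), np.float64(0.0108)))
```

Seven separate chunks show in the top view, with every quarter occupied, and the shaker is on its mat. On to the markers: first the one at (0.607, −0.311).

>>> servo_tool([
  [[-1,26,-4,0,0,0,0.02],[-1,26,-4,0,0,0,0.02],[-1,26,-4,0,0,0,0.02],[-1,26,-4,0,0,0,0.02],[-1,26,-4,-10,0,0,0.02],[-1,25,-5,-20,0,0,0.015],[-1,0,0,-15,0,0,0],[-1,0,0,0,0,0,0],[-1,0,0,0,0,0,0]],
])

```text
t: 33.5
tool_pos: [0.6042, -0.3091, 0.1804]
orientation: [2.229, 2.207, 0.004]
force: [-0.5, -0.1, 0.3]
opening: 0.0928
```

```bash
cat > y.py <<'E'
from h import *
s=st();im,i=grab("wrist");cv2.imwrite("pics/wy.png",im);h,ss,v=cv2.split(hsv(im))
for r in blobs((h>18)&(h<34)&(ss>150)&(v>60),60): print(np.round(r[0]),np.round(r[1]),rect(i,r,.099,True))
E
python3 y.py
```

```text
t 33.5 p [ 0.6042 -0.3091  0.1804] z [ 0.006 -0.002 -1.   ] yaw -0.6 q [-0.55  0.36  1.31  0.    1.46 -0.54] F [-0.5 -0.1  0.3] op 0.0928
[409.  38.] [19. 65.] (array([ 0.662 , -0.1679,  0.099 ]), np.float64(76.7), (np.float64(0.0467), np.float64(0.0129)))
```

Run:
```python
from h import *
im=cv2.imread("pics/wy.png");i=eyes.camera_info("wrist");H=hsv(im);h,s,v=cv2.split(H)
print(proj(i,np.array([.6075,-.311,.099]),True))
u,w=map(int,proj(i,np.array([.6075,-.311,.099]),True));print(H[w-30:w+31:10,u-30:u+31:10].tolist())
for S in(80,110,130):
  print(S,[(np.round(r[0]),np.round(r[1]),rect(i,r,.099,True)) for r in blobs((h>15)&(h<38)&(s>S)&(v>40),60)])
```

```text
(np.float64(325.64200646519214), np.float64(251.19150508624432))
[[[30, 13, 121], [135, 8, 61], [120, 12, 65], [24, 130, 129], [23, 95, 110], [110, 31, 73], [23, 12, 169]], [[15, 8, 127], [90, 9, 56], [120, 12, 66], [23, 146, 189], [23, 134, 165], [109, 30, 67], [20, 13, 176]], [[17, 14, 124], [105, 18, 57], [102, 20, 63], [23, 146, 191], [24, 134, 164], [105, 30, 68], [19, 12, 168]], [[20, 12, 127], [30, 13, 121], [96, 20, 63], [23, 147, 158], [23, 133, 150], [115, 20, 77], [13, 11, 170]], [[18, 13, 189], [19, 14, 197], [128, 16, 65], [23, 131, 125], [22, 93, 104], [15, 10, 160], [15, 12, 167]], [[23, 12, 189], [20, 12, 185], [19, 11, 187], [23, 127, 129], [20, 58, 136], [19, 12, 168], [23, 12, 165]], [[23, 11, 191], [17, 10, 186], [17, 12, 189], [23, 50, 143], [19, 26, 169], [23, 13, 173], [21, 11, 166]]]
80 [(array([457., 406.]), array([ 33., 339.]), (array([ 0.7576, -0.473 ,  0.099 ]), np.float64(0.6), (np.float64(0.3476), np.float64(0.0656)))), (array([410.,  38.]), array([23., 68.]), (array([ 0.6635, -0.1679,  0.099 ]), np.float64(77.3), (np.float64(0.0492), np.float64(0.0153))
[... 996 characters left out ...]
y([328., 246.]), array([66., 14.]), (array([ 0.6091, -0.308 ,  0.099 ]), np.float64(90.0), (np.float64(0.046), np.float64(0.0091))))]
130 [(array([504., 403.]), array([ 26., 243.]), (array([ 0.7959, -0.4689,  0.099 ]), np.float64(1.2), (np.float64(0.2663), np.float64(0.0508)))), (array([410.,  38.]), array([21., 66.]), (array([ 0.6636, -0.168 ,  0.099 ]), np.float64(77.0), (np.float64(0.0479), np.float64(0.0143)))), (array([525., 344.]), array([62., 28.]), (array([ 0.7767, -0.3982,  0.099 ]), np.float64(108.6), (np.float64(0.0691), np.float64(0.0284)))), (array([328., 249.]), array([56., 13.]), (array([ 0.6094, -0.3099,  0.099 ]), np.float64(90.0), (np.float64(0.0392), np.float64(0.0085))))]
```

>>> servo_tool([
  [[-1,5,-1,-25,0,0,0],[-1,0,0,-30,0,0,0],[-1,0,0,-30,0,0,0],[-1,0,0,-15,0,0,0],[1,0,0,0,0,0,0],[1,0,0,0,0,0,0],[1,0,0,0,0,0,0],[1,0,0,0,0,0,0],[1,0,0,0,0,0,0],[1,0,0,0,0,0,0],[1,0,0,0,0,0,0],[1,0,0,0,0,0,0]],
], force=25)

```text
t: 34.75
tool_pos: [0.6105, -0.3106, 0.082]
orientation: [2.226, 2.205, 0.006]
force: [0.2, 0.0, -0.6]
opening: 0.0333
```

>>> servo_tool([
  [[1,0,0,0,0,0,0],[1,0,0,0,0,0,0],[1,0,0,0,0,0,0],[1,0,0,0,0,0,0],[1,0,0,10,0,0,0],[1,0,0,30,0,0,0],[1,0,0,40,0,0,0],[1,0,0,45,0,0,0],[1,0,0,45,0,0,0],[1,0,0,30,0,0,0],[1,0,0,0,0,0,0]],
])

```text
t: 35.85
tool_pos: [0.6127, -0.3119, 0.2906]
orientation: [2.218, 2.197, 0.01]
force: [0.4, 0.1, 1.1]
opening: 0.0096
```

>>> servo_tool([
  [[1,-1,25,0,0,0,0],[1,-2,45,0,0,0,-0.02],[1,-2,45,0,0,0,-0.02],[1,-2,45,0,0,0,-0.02],[1,-2,45,0,0,0,-0.02],[1,-2,45,0,0,0,-0.02],[1,-2,45,0,0,0,-0.02],[1,-2,45,0,0,0,-0.02],[1,-2,45,0,0,0,-0.015],[1,-2,45,0,0,0,0],[1,-2,45,0,0,0,0],[1,-2,45,0,0,0,0]],
])

```text
t: 37.05
tool_pos: [0.5868, 0.2111, 0.2815]
orientation: [2.39, 2.026, 0.004]
force: [0.6, -0.1, -1.0]
opening: 0.0094
```

>>> servo_tool([
  [[1,-1,40,0,0,0,0],[1,-1,20,0,0,0,0],[1,0,0,0,0,0,0],[1,0,0,0,0,0,0]],
])

```text
t: 37.45
tool_pos: [0.5852, 0.2693, 0.2813]
orientation: [2.389, 2.027, 0.003]
force: [-0.1, -0.1, 0.4]
opening: 0.0096
```

Run:
```python
from h import *
s=st();im,i=grab("wrist");cv2.imwrite("pics/w20.png",im)
t,_=grab("top");cv2.imwrite("pics/t20.png",t)
for a in(np.array([.5986,.4898,.15]),np.array([.5579,.2445,.15])): print(proj(i,a,True))
cv2.imwrite("pics/v20.png",cv2.convertScaleAbs(im,alpha=1.3))
```

```text
t 37.45 p [0.5852 0.2693 0.2813] z [ 0.007 -0.006 -1.   ] yaw -9.4 q [ 0.36  0.23  1.28 -0.01  1.62  0.52] F [-0.1 -0.1  0.4] op 0.0096
(np.float64(292.35165672369607), np.float64(-36.81938075395351))
(np.float64(293.039835618765), np.float64(265.76601982407567))
```

View pics/v20.png

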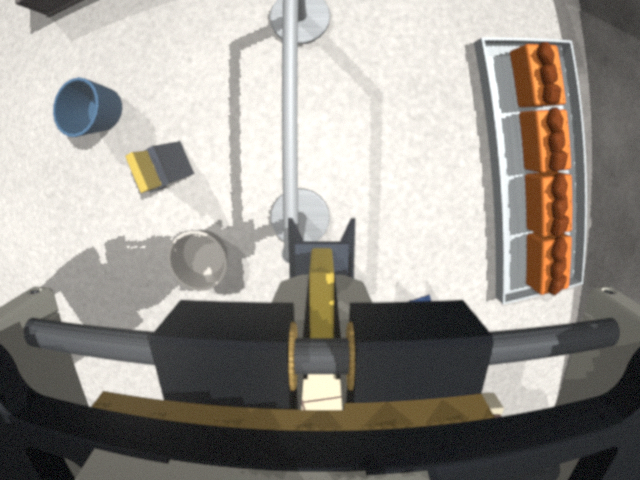

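The bar runs vertically at column ≈290 (rows 0–225), within about 3 px of my prediction; the held marker straddles column ≈320.

Run:
```python
from h import *
im=cv2.imread("pics/w20.png");i=eyes.camera_info("wrist");h,s,v=cv2.split(hsv(im))
g=cv2.cvtColor(im,cv2.COLOR_BGR2GRAY).astype(int)
for r in(30,60,90,120,150,180): print(r,g[r,276:306].tolist())
for u,w in((291,40),(290.5,180)): print(plane(i,u,w,.15,True))
for r in blobs((h>15)&(h<38)&(s>110)&(v>40),60): print(np.round(r[0]),np.round(r[1]),rect(i,r,.099,True))
```

```text
30 [113, 124, 130, 138, 151, 153, 135, 122, 128, 139, 153, 161, 175, 179, 187, 187, 181, 166, 154, 146, 139, 143, 158, 168, 170, 173, 173, 170, 172, 162]
60 [191, 191, 191, 185, 182, 166, 140, 130, 136, 149, 156, 164, 177, 186, 195, 190, 178, 166, 155, 147, 147, 159, 178, 187, 185, 191, 191, 191, 190, 189]
90 [194, 190, 193, 192, 183, 165, 140, 129, 139, 148, 156, 169, 174, 187, 197, 191, 180, 166, 154, 147, 145, 162, 181, 188, 192, 190, 192, 194, 191, 188]
120 [197, 197, 195, 192, 186, 166, 137, 128, 143, 147, 159, 167, 175, 188, 193, 192, 180, 168, 157, 149, 151, 173, 192, 202, 202, 199, 200, 196, 197, 198]
150 [197, 198, 198, 194, 186, 172, 149, 133, 138, 151, 159, 163, 172, 180, 188, 185, 179, 165, 158, 152, 147, 159, 182, 192, 195, 196, 196, 193, 192, 192]
180 [193, 191, 190, 188, 182, 173, 151, 136, 133, 146, 154, 163, 167, 178, 182, 181, 174, 170, 163, 152, 146, 158, 183, 194, 198, 198, 198, 201, 200, 201]
[0.58802964 0.42111219 0.15      ]
[0.56917898 0.31249787 0.15      ]
[293. 412.] [399.  37.] (array([0.4966, 0.0148, 0.099 ]), np.float64(171.7), (np.float64(0.5195), np.float64(0.0824)))
[321. 293.] [25. 88.] (array([0.5737, 0.1911, 0.099 ]), np.float64(79.8), (np.float64(0.0958), np.float64(0.0237)))
[142. 170.] [40. 21.] (array([0.422 , 0.3465, 0.099 ]), np.float64(102.9), (np.float64(0.0397), np.float64(0.0235)))
[292. 356.] [ 8. 67.] (array([0.53  , 0.1223, 0.099 ]), np.float64(78.2), (np.float64(0.088), np.float64(0.0082)))
[350. 356.] [ 7. 68.] (array([0.5922, 0.1121, 0.099 ]), np.float64(82.3), (np.float64(0.0892), np.float64(0.0072)))
```

>>> servo_tool([
  [[1,1,25,0,0,0,0],[1,1,40,0,0,0,0],[1,1,40,0,0,0,0],[1,1,40,0,0,0,0],[1,0,22,0,0,0,0],[1,0,0,0,0,0,0],[1,0,0,-25,0,0,0],[1,0,0,-30,0,0,0],[1,0,0,-25,0,0,0],[1,0,0,-12,0,0,0],[1,0,0,0,0,0,0],[1,0,0,0,0,0,0]],
])

```text
t: 38.75
tool_pos: [0.5903, 0.4357, 0.1914]
orientation: [2.391, 2.024, 0.007]
force: [1.5, -1.0, -0.1]
opening: 0.0098
```

```bash
python3 -c "
from h import *
st()"
```

```text
t 38.75 p [0.5903 0.4357 0.1914] z [ 0.009 -0.004 -1.   ] yaw -9.5 q [ 0.57  0.51  1.1  -0.01  1.53  0.74] F [ 1.5 -1.  -0.1] op 0.0098
```

Position is good and nothing is in contact. Lowering the last centimetre.

>>> servo_tool([
  [[1,0,0,-6,0,0,0],[1,0,0,-3,0,0,0],[1,0,0,-2,0,0,0],[1,0,0,0,0,0,0],[1,0,0,0,0,0,0]],
])

```text
t: 39.25
tool_pos: [0.5899, 0.4366, 0.1802]
orientation: [2.39, 2.025, 0.007]
force: [-1.9, -1.2, 5.0]
opening: 0.0101
```

>>> servo_tool([
  [[-1,0,0,0,0,0,0],[-1,0,0,0,0,0,0],[-1,0,0,0,0,0,0],[-1,0,0,0,0,0,0],[-1,0,0,0,0,0,0],[-1,0,0,0,0,0,0],[-1,0,0,0,0,0,0],[-1,0,0,15,0,0,0],[-1,0,0,35,0,0,0],[-1,0,0,45,0,0,0],[-1,0,0,25,0,0,0],[-1,-20,-10,0,0,0,0.06]],
])

```text
t: 40.45
tool_pos: [0.5725, 0.4278, 0.3065]
orientation: [2.327, 2.095, 0.022]
force: [0.8, -0.3, 1.1]
opening: 0.0926
```

>>> servo_tool([
  [[-1,-32,-17,0,0,0,0.08],[-1,-32,-17,0,0,0,0.08],[-1,-32,-17,0,0,0,0.08],[-1,-32,-17,0,0,0,0.08],[-1,-26,-16,-30,0,0,0.05],[-1,0,0,-40,0,0,0],[-1,0,0,-40,0,0,0],[-1,0,0,0,0,0,0],[-1,0,0,0,0,0,0]],
])

```text
t: 41.35
tool_pos: [0.4156, 0.3424, 0.1903]
orientation: [1.903, 2.49, 0.007]
force: [-0.0, 0.1, 1.0]
opening: 0.093
```

```bash
sed -i 's/(h>18).*,60)/(h>15)\&(h<38)\&(ss>85)\&(v>40),60)/' y.py; python3 y.py
python3 - <<'E'
from h import *
im,i=grab("side");h,s,v=cv2.split(hsv(im))
for r in blobs((h>18)&(h<34)&(s>150)&(v>60),6): print("side",np.round(r[0],1),np.round(r[1],1))
p=np.array([.5898,.436,.15+.006+.042-.018]);print("expect hung fin centre",proj(i,p))
E
```

```text
t 41.35 p [0.4156 0.3424 0.1903] z [ 0.009 -0.001 -1.   ] yaw 15.2 q [ 0.6  -0.02  1.72 -0.01  1.44  0.33] F [-0.   0.1  1. ] op 0.093
[457. 406.] [ 33. 339.] (array([0.6148, 0.2205, 0.099 ]), np.float64(16.3), (np.float64(0.3601), np.float64(0.0675)))
[622. 211.] [72. 34.] (array([0.6652, 0.4402, 0.099 ]), np.float64(118.7), (np.float64(0.0688), np.float64(0.0473)))
[525. 344.] [62. 30.] (array([0.6127, 0.3001, 0.099 ]), np.float64(124.7), (np.float64(0.0719), np.float64(0.0313)))
[117. 344.] [29. 61.] (array([0.268 , 0.2083, 0.099 ]), np.float64(87.3), (np.float64(0.069), np.float64(0.0301)))
[320. 235.] [15. 65.] (array([0.413 , 0.3491, 0.099 ]), np.float64(101.8), (np.float64(0.0462), np.float64(0.0102)))
side [377.5 282.5] [11.  3.]
side [300.5 147.5] [13.  3.]
side [251.8 191.8] [8.9 2.8]
expect hung fin centre (np.float64(300.5490369219798), np.float64(148.54000355840796))
```

The first marker hangs where expected: side view (300.5,147.5) against a predicted (300.5,148.5). Picking the second, at (0.413, 0.347).

>>> servo_tool([
  [[-1,-2,4,-30,0,0,-0.03],[-1,0,0,-35,0,0,0],[-1,0,0,-30,0,0,0],[-1,0,0,-13,0,0,0],[1,0,0,0,0,0,0],[1,0,0,0,0,0,0],[1,0,0,0,0,0,0],[1,0,0,0,0,0,0],[1,0,0,0,0,0,0],[1,0,0,0,0,0,0],[1,0,0,0,0,0,0],[1,0,0,0,0,0,0]],
])

```text
t: 42.65
tool_pos: [0.4135, 0.3464, 0.081]
orientation: [1.94, 2.461, 0.007]
force: [0.6, 0.6, -0.5]
opening: 0.0336
```

>>> servo_tool([
  [[1,0,0,0,0,0,0],[1,0,0,0,0,0,0],[1,0,0,0,0,0,0],[1,0,0,0,0,0,0],[1,0,0,10,0,0,0],[1,0,0,30,0,0,0],[1,0,0,40,0,0,0],[1,0,0,45,0,0,0],[1,0,0,45,0,0,0],[1,0,0,30,0,0,0],[1,0,0,0,0,0,0]],
])

```text
t: 43.75
tool_pos: [0.4156, 0.3478, 0.2882]
orientation: [1.938, 2.458, 0.023]
force: [-1.0, 0.3, 0.1]
opening: 0.01
```

```bash
python3 y.py
```

```text
t 43.75 p [0.4156 0.3478 0.2882] z [ 0.018  0.005 -1.   ] yaw 13.5 q [ 0.61 -0.06  1.58 -0.01  1.61  0.37] F [-1.   0.3  0.1] op 0.01
[292. 412.] [400.  37.] (array([0.4343, 0.0762, 0.099 ]), np.float64(14.2), (np.float64(0.5288), np.float64(0.0826)))
[322. 294.] [89. 27.] (array([0.4372, 0.2706, 0.099 ]), np.float64(104.2), (np.float64(0.0987), np.float64(0.0261)))
[551. 185.] [34. 52.] (array([0.652 , 0.4437, 0.099 ]), np.float64(80.6), (np.float64(0.0569), np.float64(0.0477)))
[292. 356.] [68.  8.] (array([0.4232, 0.1902, 0.099 ]), np.float64(101.7), (np.float64(0.0902), np.float64(0.0083)))
[351. 356.] [ 8. 69.] (array([0.4862, 0.2051, 0.099 ]), np.float64(105.3), (np.float64(0.0917), np.float64(0.0084)))
```

>>> servo_tool([
  [[1,20,1,0,0,0,-0.05],[1,32,3,0,0,0,-0.08],[1,32,3,0,0,0,-0.08],[1,32,3,0,0,0,-0.08],[1,28,3,0,0,0,-0.08],[1,17,0,0,0,0,-0.03],[1,0,0,0,0,0,0],[1,0,0,-25,0,0,0],[1,0,0,-30,0,0,0],[1,0,0,-25,0,0,0],[1,0,0,-10,0,0,0],[1,0,0,0,0,0,0]],
])

```text
t: 45.0
tool_pos: [0.5725, 0.3588, 0.1884]
orientation: [2.39, 2.027, -0.003]
force: [-0.4, -0.5, 0.3]
opening: 0.0098
```

```bash
python3 -c "
from h import *
st()"
```

```text
t 45.0 p [0.5725 0.3588 0.1884] z [ 0.004 -0.007 -1.   ] yaw -9.4 q [ 0.49  0.35  1.3  -0.01  1.48  0.65] F [-0.4 -0.5  0.3] op 0.0098
```

>>> servo_tool([
  [[1,4,0,0,0,0,0],[1,0,0,0,0,0,0],[1,0,0,-4,0,0,0],[1,0,0,-3,0,0,0],[1,0,0,-1,0,0,0],[1,0,0,0,0,0,0],[1,0,0,0,0,0,0]],
])

```text
t: 45.7
tool_pos: [0.5785, 0.3594, 0.183]
orientation: [2.39, 2.026, 0.005]
force: [-0.0, -0.4, 0.0]
opening: 0.01
```

>>> servo_tool([
  [[1,-1,0,-2,0,0,0],[1,0,0,-1,0,0,0],[1,0,0,0,0,0,0],[1,0,0,0,0,0,0]],
])

```text
t: 46.1
tool_pos: [0.5775, 0.3593, 0.18]
orientation: [2.39, 2.026, 0.005]
force: [0.0, 0.6, 0.2]
opening: 0.01
```

>>> servo_tool([
  [[1,0,0,-2,0,0,0],[1,0,0,0,0,0,0],[-1,0,0,0,0,0,0],[-1,0,0,0,0,0,0],[-1,0,0,0,0,0,0],[-1,0,0,0,0,0,0],[-1,0,0,0,0,0,0],[-1,0,0,0,0,0,0],[-1,0,0,15,0,0,0],[-1,0,0,35,0,0,0],[-1,0,0,45,0,0,0],[-1,0,0,25,0,0,0]],
])

```text
t: 47.3
tool_pos: [0.5784, 0.3598, 0.304]
orientation: [2.389, 2.025, 0.014]
force: [0.9, -0.2, 0.8]
opening: 0.0851
```

>>> servo_tool([
  [[-1,4,-25,0,0,0,0],[-1,7,-44,0,0,0,0],[-1,7,-44,0,0,0,0],[-1,7,-44,0,0,0,0],[-1,7,-44,0,0,0,0],[-1,7,-44,0,0,0,0],[-1,7,-44,0,0,0,0],[-1,7,-44,0,0,0,0],[-1,7,-44,0,0,0,0],[-1,7,-44,0,0,0,0],[-1,7,-44,-10,0,0,0],[-1,6,-44,-20,0,0,0]],
])

```text
t: 48.5
tool_pos: [0.6589, -0.1518, 0.2718]
orientation: [2.386, 2.022, 0.01]
force: [0.7, 0.1, 1.3]
opening: 0.0931
```

>>> servo_tool([
  [[-1,5,-17,-35,0,0,0],[-1,0,0,-35,0,0,0],[-1,0,0,0,0,0,0],[-1,0,0,0,0,0,0]],
])

```text
t: 48.9
tool_pos: [0.6624, -0.1663, 0.1989]
orientation: [2.39, 2.026, 0.004]
force: [0.5, -0.3, 0.7]
opening: 0.0932
```

```bash
python3 y.py
python3 - <<'E'
from h import *
im,i=grab("side");h,s,v=cv2.split(hsv(im))
for r in blobs((h>18)&(h<34)&(s>150)&(v>60),6): print("side",np.round(r[0],1),np.round(r[1],1))
for p in((.5898,.436,.18),(.577,.359,.18)):print("expect",proj(i,np.array(p)))
E
```

```text
t 48.9 p [ 0.6624 -0.1663  0.1989] z [ 0.007 -0.004 -1.   ] yaw -9.4 q [-0.32  0.36  1.28 -0.    1.5  -0.16] F [ 0.5 -0.3  0.7] op 0.0932
[457. 406.] [ 33. 339.] (array([ 0.7964, -0.3694,  0.099 ]), np.float64(171.7), (np.float64(0.372), np.float64(0.0698)))
[117. 344.] [30. 62.] (array([ 0.4653, -0.2313,  0.099 ]), np.float64(61.3), (np.float64(0.073), np.float64(0.0318)))
[525. 344.] [62. 30.] (array([ 0.8289, -0.2936,  0.099 ]), np.float64(100.0), (np.float64(0.0743), np.float64(0.0324)))
[326. 234.] [15. 63.] (array([ 0.6663, -0.1611,  0.099 ]), np.float64(76.5), (np.float64(0.046), np.float64(0.0105)))
side [301.5 155. ] [ 3. 10.]
side [377. 282.] [10.  2.]
side [300.5 144.5] [7. 3.]
expect (np.float64(300.5490369219798), np.float64(148.54000355840796))
expect (np.float64(301.12226390064995), np.float64(159.36932110112002))
```

Both hung markers show at (300.5,144.5) and (301.5,155) in the side view, as expected. Picking the last marker.

>>> servo_tool([
  [[-1,3,3,-30,0,0,-0.06],[-1,0,0,-35,0,0,0],[-1,0,0,-35,0,0,0],[-1,0,0,-17,0,0,0],[1,0,0,0,0,0,0],[1,0,0,0,0,0,0],[1,0,0,0,0,0,0],[1,0,0,0,0,0,0],[1,0,0,0,0,0,0],[1,0,0,0,0,0,0],[1,0,0,0,0,0,0],[1,0,0,0,0,0,0]],
])

```text
t: 50.2
tool_pos: [0.6655, -0.1636, 0.081]
orientation: [2.45, 1.953, 0.004]
force: [-0.0, 0.6, -0.3]
opening: 0.0334
```

>>> servo_tool([
  [[1,0,0,0,0,0,0],[1,0,0,0,0,0,0],[1,0,0,0,0,0,0],[1,0,0,0,0,0,0],[1,0,0,10,0,0,0],[1,0,0,30,0,0,0],[1,0,0,40,0,0,0],[1,0,0,45,0,0,0],[1,0,0,45,0,0,0],[1,0,0,30,0,0,0],[1,0,0,0,0,0,0]],
])

```text
t: 51.3
tool_pos: [0.668, -0.1644, 0.2896]
orientation: [2.442, 1.947, 0.014]
force: [0.1, -1.0, -0.2]
opening: 0.0099
```

```bash
python3 -c "
from h import *
st()"
```

```text
t 51.3 p [ 0.668  -0.1644  0.2896] z [ 0.019 -0.009 -1.   ] yaw -12.9 q [-0.31  0.34  1.14 -0.    1.64 -0.09] F [ 0.1 -1.  -0.2] op 0.0099
```

>>> servo_tool([
  [[1,-6,25,0,0,0,0.01],[1,-10,43,0,0,0,0.01],[1,-10,43,0,0,0,0.01],[1,-10,43,0,0,0,0.01],[1,-10,43,0,0,0,0.01],[1,-10,43,0,0,0,0.01],[1,-10,43,0,0,0,0],[1,-10,43,0,0,0,0],[1,-10,43,0,0,0,0],[1,-10,43,0,0,0,0],[1,-8,39,0,0,0,0],[1,0,0,0,0,0,0]],
])

```text
t: 52.5
tool_pos: [0.5593, 0.292, 0.2801]
orientation: [2.386, 2.033, 0.004]
force: [0.1, -1.0, -1.0]
opening: 0.0102
```

>>> servo_tool([
  [[1,0,0,0,0,0,0],[1,0,0,-20,0,0,0],[1,0,0,-15,0,0,0],[1,0,0,0,0,0,0]],
])

```text
t: 52.9
tool_pos: [0.5604, 0.2854, 0.2423]
orientation: [2.393, 2.025, -0.004]
force: [-0.4, -0.4, -0.7]
opening: 0.0098
```

```bash
python3 -c "
from h import *
st()"
```

```text
t 52.9 p [0.5604 0.2854 0.2423] z [ 0.003 -0.007 -1.   ] yaw -9.5 q [ 0.39  0.2   1.38 -0.01  1.55  0.56] F [-0.4 -0.4 -0.7] op 0.0098
```

>>> servo_tool([
  [[1,3,0,0,0,0,0],[1,0,0,0,0,0,0],[1,0,0,-20,0,0,0],[1,0,0,-20,0,0,0],[1,0,0,-12,0,0,0],[1,0,0,-6,0,0,0],[1,0,0,0,0,0,0],[1,0,0,-3,0,0,0],[1,0,0,0,0,0,0],[1,0,0,0,0,0,0]],
])

```text
t: 53.9
tool_pos: [0.5649, 0.2875, 0.1858]
orientation: [2.39, 2.025, 0.007]
force: [0.1, -0.1, 0.1]
opening: 0.0101
```

>>> servo_tool([
  [[1,0,0,-3,0,0,0],[1,0,0,-2,0,0,0],[1,0,0,-2,0,0,0],[1,0,0,0,0,0,0],[1,0,0,0,0,0,0]],
])

```text
t: 54.4
tool_pos: [0.5646, 0.2874, 0.1792]
orientation: [2.39, 2.026, 0.006]
force: [-4.5, -1.5, 8.0]
opening: 0.0099
```

Contact with the bar (8 N). Releasing, retreating well clear and inspecting.

>>> servo_tool([
  [[1,0,0,1,0,0,0],[-1,0,0,0,0,0,0],[-1,0,0,0,0,0,0],[-1,0,0,0,0,0,0],[-1,0,0,0,0,0,0],[-1,0,0,0,0,0,0],[-1,0,0,0,0,0,0],[-1,0,0,0,0,0,0],[-1,0,0,15,0,0,0],[-1,0,0,35,0,0,0],[-1,0,0,45,0,0,0],[-1,0,0,25,0,0,0]],
])

```text
t: 55.6
tool_pos: [0.5655, 0.2878, 0.3048]
orientation: [2.389, 2.024, 0.013]
force: [0.2, -0.3, -0.5]
opening: 0.0913
```

>>> servo_tool([
  [[-1,-15,-30,0,0,0,0],[-1,-15,-40,0,0,0,0],[-1,-15,-40,0,0,0,0],[-1,-15,-40,10,0,0,0],[-1,-15,-40,10,0,0,0],[-1,-15,-40,10,0,0,0],[-1,-15,-40,10,0,0,0],[-1,-15,-40,10,0,0,0],[-1,0,0,0,0,0,0],[-1,0,0,0,0,0,0]],
])

```text
t: 56.6
tool_pos: [0.4447, -0.0233, 0.3506]
orientation: [2.391, 2.021, 0.008]
force: [-0.0, 0.4, 0.3]
opening: 0.0929
```

```bash
python3 o.py 30
python3 - <<'E'
from h import *
im,i=grab("top");cv2.imwrite("pics/t30.png",im);h,s,v=cv2.split(hsv(im))
for r in blobs((h<17)&(s>140)&(v>60),5):
    if 265<r[0][0]<445 and 210<r[0][1]<310: print("top",np.round(r[0],1),(1000*(plane(i,*r[0],.022)-T)[:2]).round())
for r in blobs(((h<6)|(h>174))&(s>150)&(v>60),15): print("red",np.round(r[0]),rect(i,r,.023))
a=cv2.convertScaleAbs(im[160:340,90:460],alpha=1.7)
b=cv2.imread("pics/s30.png");b=cv2.convertScaleAbs(b[110:350,190:430],alpha=1.3)
a=cv2.resize(a,(800,389));
w=cv2.convertScaleAbs(b,alpha=1);b=cv2.resize(b[:110],(800,367))[:210]
b=cv2.resize(cv2.imread("pics/s30.png")[120:180,250:420],(595,210),interpolation=cv2.INTER_CUBIC);c=np.zeros((210,800,3),np.uint8);c[:,:595]=cv2.convertScaleAbs(b,alpha=1.3)
cv2.imwrite("pics/v30.png",np.vstack([a,c]))
E
```

```text
t 56.6 p [ 0.4447 -0.0233  0.3506] z [ 0.011 -0.005 -1.   ] yaw -9.6 q [-0.17 -0.32  1.69 -0.    1.76  0.  ] F [-0.   0.4  0.3] op 0.0929
tilt 0.7
s ([367, 262], 73, [181, 18])
s ([332, 284], 69, [63, -52])
s ([324, 258], 61, [69, 62])
s ([278, 287], 30, [-77, -34])
s ([288, 276], 25, [-47, 4])
s ([296, 270], 20, [-19, 28])
w ([493, 145], 483, [181, 25])
w ([421, 213], 356, [64, -55])
w ([413, 121], 163, [69, 69])
w ([415, 138], 166, [68, 47])
w ([352, 163], 132, [-19, 25])
w ([335, 185], 136, [-46, 1])
w ([316, 216], 131, [-78, -37])
red [304. 188.] (array([0.6976, 0.0095, 0.023 ]), np.float64(100.0), (np.float64(0.0748), np.float64(0.0142)))
```

View pics/v30.png

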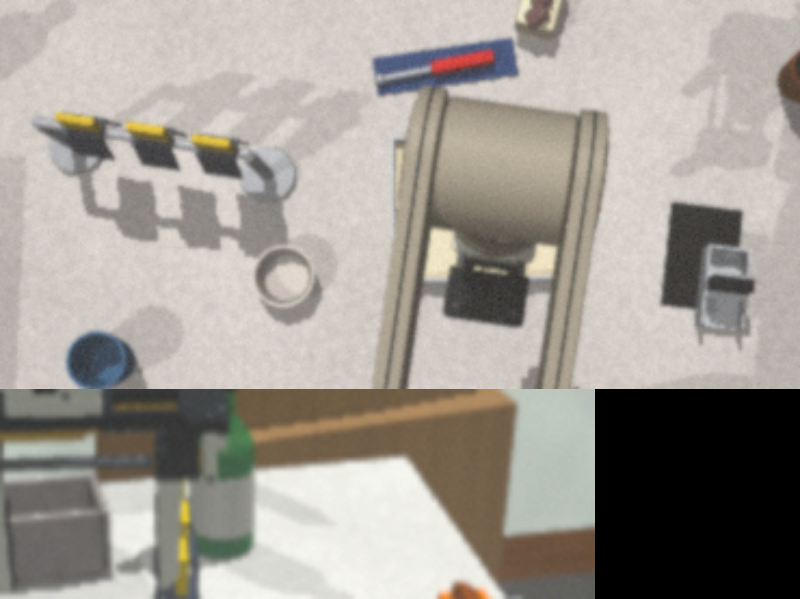

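All three markers sit on the bar at crop (77,122), (148,131) and (212,142), and the probe is on its rest. But the shaker has been knocked off the middle of its mat, with its grip now at crop (730,284). I'll put it right.

Run:
```python
from h import *
im=cv2.imread("pics/t30.png");i=eyes.camera_info("top");h,s,v=cv2.split(hsv(im))
g=cv2.cvtColor(im,cv2.COLOR_BGR2GRAY)
for y in range(266,318,2): print(y,g[y,410:445].tolist())
for n,x,y in(("gl",708,283),("gr",754,285)): print(n,plane(i,90+x/2.162,160+y/2.162,.09))
for r in blobs((h>18)&(h<36)&(s>100)&(v>60),5):
    if r[0][0]<230: print("fin",rect(i,r,.198))
```

```text
266 [34, 37, 36, 36, 36, 35, 36, 38, 35, 36, 40, 38, 32, 33, 34, 37, 38, 39, 36, 35, 38, 42, 64, 102, 115, 118, 119, 120, 119, 117, 119, 120, 117, 118, 119]
268 [40, 35, 33, 34, 37, 40, 37, 33, 38, 35, 39, 33, 32, 38, 35, 31, 36, 40, 35, 39, 38, 41, 67, 96, 105, 107, 109, 111, 107, 113, 112, 112, 113, 112, 114]
270 [33, 39, 40, 37, 36, 37, 35, 36, 37, 41, 39, 38, 34, 36, 39, 36, 38, 40, 37, 39, 35, 51, 79, 99, 108, 107, 109, 109, 108, 109, 105, 105, 105, 108, 106]
272 [34, 35, 34, 40, 36, 41, 39, 50, 58, 58, 52, 50, 48, 47, 40, 44, 39, 39, 38, 38, 40, 53, 86, 101, 109, 106, 107, 108, 106, 109, 106, 106, 105, 104, 109]
274 [39, 42, 37, 40, 43, 47, 64, 81, 94, 89, 85, 90, 95, 95, 86, 83, 81, 80, 75, 79, 78, 86, 99, 111, 109, 108, 108, 107, 106, 104, 105, 106, 110, 109, 111]
276 [39, 37, 34, 37, 49, 58, 72, 91, 90, 78, 64, 65, 64, 60, 61, 66, 65, 70, 73, 79, 74, 76, 75, 77, 85, 94, 109, 114, 109, 108, 108, 105, 108, 107, 110]
278 [38, 35, 39, 41, 50, 62, 77, 94, 89, 69, 65, 63, 62, 63, 67, 65, 73, 73, 69, 72, 68, 64, 58, 54, 57, 74, 105, 110, 107, 107, 109, 109, 111, 111, 106]
280 [33, 
[... 2634 characters left out ...]
17, 115, 101, 85, 82, 91, 99, 96, 94, 98, 92, 84, 82, 82, 83, 81, 80, 82, 81, 79, 79, 78, 77, 81, 85, 77, 92, 110, 119, 118, 110, 104, 104, 107, 108]
316 [123, 121, 112, 89, 85, 110, 120, 120, 120, 119, 116, 115, 118, 111, 114, 113, 113, 113, 113, 107, 91, 82, 85, 106, 115, 119, 119, 121, 123, 120, 117, 106, 104, 106, 102]
gl [ 0.41099339 -0.27537314  0.09      ]
gr [ 0.407941   -0.32912387  0.09      ]
fin (array([0.5781, 0.3555, 0.198 ]), np.float64(81.1), (np.float64(0.0443), np.float64(0.0146)))
fin (array([0.5902, 0.4327, 0.198 ]), np.float64(79.7), (np.float64(0.0426), np.float64(0.0134)))
fin (array([0.5648, 0.2838, 0.198 ]), np.float64(79.7), (np.float64(0.0421), np.float64(0.0126)))
```

>>> servo_tool([
  [[-1,-4,-30,0,0,0,0.005],[-1,-4,-36,-10,0,0,0.005],[-1,-5,-36,-20,0,0,0.005],[-1,-5,-36,-20,0,0,0.005],[-1,-5,-36,-20,0,0,0.005],[-1,-5,-36,-20,0,0,0.005],[-1,-4,-36,-20,0,0,0.005],[-1,-3,-32,-20,0,0,0],[-1,0,0,-20,0,0,0],[-1,0,0,0,0,0,0],[-1,0,0,0,0,0,0]],
], force=40)

```text
t: 57.85
tool_pos: [0.41, -0.2994, 0.1987]
orientation: [2.354, 2.07, 0.005]
force: [-0.3, 0.2, 0.6]
opening: 0.0933
```

Run:
```python
from h import *
s=st();im,i=grab("wrist");cv2.imwrite("pics/w31.png",im);g=cv2.cvtColor(im,cv2.COLOR_BGR2GRAY)
for p in((.41,-.301,.09),(.41,-.276,.09),(.41,-.326,.09)): print(np.round(proj(i,np.array(p),True)))
u,w=map(int,proj(i,np.array([.41,-.301,.09]),True))
for y in range(w-50,w+51,8): print(y,g[y,u-70:u+71:4].tolist())
```

```text
t 57.85 p [ 0.41   -0.2994  0.1987] z [ 0.007 -0.003 -1.   ] yaw -7.3 q [-0.73 -0.11  1.79  0.    1.46 -0.61] F [-0.3  0.2  0.6] op 0.0933
[322. 241.]
[317. 208.]
[326. 273.]
191 [167, 165, 159, 160, 160, 131, 155, 147, 146, 139, 74, 51, 47, 45, 53, 50, 49, 47, 43, 42, 43, 38, 40, 39, 37, 40, 39, 39, 36, 34, 28, 30, 28, 25, 25, 27]
199 [141, 102, 102, 109, 120, 124, 121, 119, 116, 121, 124, 123, 112, 104, 98, 93, 91, 99, 99, 93, 93, 93, 103, 119, 123, 120, 113, 113, 111, 107, 109, 102, 36, 26, 33, 24]
207 [156, 160, 157, 127, 107, 160, 156, 156, 120, 96, 94, 95, 94, 99, 94, 61, 35, 28, 35, 35, 111, 156, 160, 165, 169, 103, 92, 93, 87, 87, 63, 162, 61, 30, 25, 31]
215 [161, 157, 153, 148, 103, 152, 100, 96, 97, 94, 94, 96, 94, 94, 94, 48, 38, 38, 33, 40, 65, 159, 160, 166, 155, 93, 91, 92, 91, 82, 72, 168, 50, 29, 29, 29]
223 [166, 163, 161, 112, 97, 117, 98, 98, 96, 97, 94, 95, 94, 93, 94, 51, 38, 34, 38, 31, 70, 157, 163, 164, 153, 90, 90, 90, 94, 83, 80, 170, 42, 27, 26, 23]
231 [152, 157, 159, 122, 101, 141, 99, 92, 93, 96, 92, 94, 92, 94, 90, 49, 39, 37, 39, 39, 70, 157, 159, 163
[... 542 characters left out ...]
 92, 98, 96, 120, 119, 148, 156, 160, 155, 154, 160, 153, 151, 70, 43, 41, 40, 41, 109, 151, 154, 159, 163, 158, 156, 159, 159, 164, 165, 157, 159, 157, 149, 156]
271 [96, 98, 96, 97, 158, 157, 155, 155, 157, 158, 157, 155, 158, 155, 154, 63, 37, 37, 34, 40, 109, 154, 154, 160, 156, 158, 155, 162, 161, 163, 165, 162, 167, 161, 158, 155]
279 [94, 93, 94, 98, 147, 155, 157, 155, 154, 154, 160, 157, 156, 158, 158, 155, 151, 160, 159, 162, 155, 154, 160, 159, 162, 154, 150, 155, 158, 159, 161, 158, 156, 160, 159, 159]
287 [97, 93, 95, 96, 154, 154, 159, 155, 150, 151, 152, 156, 158, 158, 156, 157, 155, 152, 155, 153, 159, 159, 155, 154, 159, 157, 157, 161, 159, 162, 162, 160, 163, 153, 158, 159]
```

The grip block is where predicted (321,240 px). Gripping and carrying it back.

>>> servo_tool([
  [[-1,0,-1,-40,0,0,0],[-1,0,0,-40,0,0,0],[-1,0,0,-35,0,0,0],[-1,0,0,-15,0,0,0],[-1,0,0,0,0,0,0],[1,0,0,0,0,0,0],[1,0,0,0,0,0,0],[1,0,0,0,0,0,0],[1,0,0,0,0,0,0],[1,0,0,0,0,0,0],[1,0,0,0,0,0,0],[1,0,0,0,0,0,0]],
])

```text
t: 59.1
tool_pos: [0.4095, -0.3016, 0.069]
orientation: [2.354, 2.067, 0.005]
force: [2.0, -0.4, 0.5]
opening: 0.0419
```

>>> servo_tool([
  [[1,0,0,0,0,0,0],[1,0,0,0,0,0,0],[1,0,0,0,0,0,0],[1,0,0,0,0,0,0],[1,0,0,10,0,0,0],[1,0,0,20,0,0,0],[1,10,4,0,0,0,0],[1,15,6,0,0,0,0],[1,12,6,0,0,0,0],[1,4,1,0,0,0,0],[1,0,0,0,0,0,0]],
])

```text
t: 60.2
tool_pos: [0.451, -0.2837, 0.0981]
orientation: [2.353, 2.07, 0.004]
force: [-0.2, 0.0, -2.4]
opening: 0.0161
```

```bash
python3 -c "
from h import *
s=st();print('to go',((np.array([.4505,-.284,.0685])-s['tool_pos'])*1000).round(1))"
```

```text
t 60.2 p [ 0.451  -0.2837  0.0981] z [ 0.007 -0.004 -1.   ] yaw -7.3 q [-0.66  0.05  1.82  0.    1.26 -0.53] F [-0.2  0.  -2.4] op 0.0161
to go [ -0.5  -0.3 -29.6]
```

>>> servo_tool([
  [[1,0,0,-14,0,0,0],[1,0,0,-9,0,0,0],[1,0,0,-2,0,0,0],[1,0,0,-1,0,0,0],[1,0,0,0,0,0,0],[1,0,0,0,0,0,0]],
])

```text
t: 60.8
tool_pos: [0.4507, -0.2849, 0.0734]
orientation: [2.354, 2.066, 0.005]
force: [-0.2, 0.7, -0.9]
opening: 0.016
```

>>> servo_tool([
  [[1,0,0,-2,0,0,0],[1,0,0,-1,0,0,0],[1,0,0,0,0,0,0],[1,0,0,0,0,0,0]],
])

```text
t: 61.2
tool_pos: [0.4506, -0.2846, 0.0701]
orientation: [2.354, 2.067, 0.005]
force: [0.3, 0.1, -1.8]
opening: 0.0157
```

>>> servo_tool([
  [[1,0,0,-2,0,0,0],[1,0,0,0,0,0,0],[1,0,0,0,0,0,0]],
])

```text
t: 61.5
tool_pos: [0.451, -0.285, 0.0691]
orientation: [2.353, 2.066, 0.005]
force: [-1.1, 1.5, 6.2]
opening: 0.0158
```

>>> servo_tool([
  [[-1,0,0,0,0,0,0],[-1,0,0,0,0,0,0],[-1,0,0,0,0,0,0],[-1,0,0,0,0,0,0],[-1,0,0,0,0,0,0],[-1,0,0,0,0,0,0],[-1,0,0,0,0,0,0],[-1,0,0,20,0,0,0],[-1,0,0,40,0,0,0],[-1,0,0,40,0,0,0],[-1,0,0,40,0,0,0],[-1,0,0,20,0,0,0]],
])

```text
t: 62.7
tool_pos: [0.4518, -0.2855, 0.2326]
orientation: [2.35, 2.064, 0.007]
force: [0.4, -0.7, 0.1]
opening: 0.0931
```

>>> servo_tool([
  [[-1,0,0,0,0,0,0],[-1,0,0,0,0,0,0]],
])

```text
t: 62.9
tool_pos: [0.4506, -0.2846, 0.2277]
orientation: [2.354, 2.067, 0.005]
force: [-1.2, -0.3, -0.5]
opening: 0.0929
```

Run:
```python
from h import *
s=st();im,i=grab("wrist");g=cv2.cvtColor(im,cv2.COLOR_BGR2GRAY)
u,w=map(int,proj(i,np.array([.4507,-.285,.091]),True));print("pred grip",u,w)
for y in range(w-44,w+45,8): print(y,g[y,u-40:u+41:4].tolist())
im,i=grab("top");h,ss,v=cv2.split(hsv(im))
for r in blobs((h<17)&(ss>140)&(v>60),5):
    if 265<r[0][0]<445 and 210<r[0][1]<310: print("chunk",(1000*(plane(i,*r[0],.022)-T)[:2]).round())
for r in blobs(((h<6)|(h>174))&(ss>150)&(v>60),15): print("red",np.round(r[0]),rect(i,r,.023))
for r in blobs((h>18)&(h<36)&(ss>100)&(v>60),5):
    if r[0][0]<230: print("fin",rect(i,r,.198))
print(blobs((h>100)&(h<125)&(ss>100)&(v>30),50)[:2])
a=cv2.imread("pics/top0.png");d=cv2.absdiff(im,a).max(2)
for n,(x,y) in dict(soap1=(340,160),jar=(463,193),soap2=(488,240),cup=(136,327)).items(): print(n,"diff",d[y-14:y+14,x-14:x+14].mean().round(1))
```

```text
t 62.9 p [ 0.4506 -0.2846  0.2277] z [ 0.008 -0.005 -1.   ] yaw -7.4 q [-0.66 -0.06  1.69  0.    1.51 -0.53] F [-1.2 -0.3 -0.5] op 0.0929
pred grip 320 230
186 [65, 65, 67, 70, 71, 72, 67, 68, 71, 70, 71, 71, 72, 72, 67, 70, 68, 66, 66, 65, 63]
194 [140, 151, 155, 152, 151, 152, 149, 162, 148, 104, 108, 103, 125, 164, 162, 157, 158, 159, 159, 157, 157]
202 [103, 94, 93, 86, 92, 90, 101, 104, 44, 37, 32, 33, 40, 144, 160, 162, 156, 87, 86, 85, 89]
210 [93, 89, 92, 86, 90, 88, 101, 109, 41, 38, 39, 37, 38, 140, 151, 159, 156, 93, 89, 83, 86]
218 [90, 88, 89, 86, 87, 91, 101, 102, 43, 36, 37, 42, 34, 141, 149, 156, 154, 86, 85, 88, 101]
226 [89, 86, 88, 86, 88, 88, 92, 88, 41, 39, 39, 37, 38, 141, 147, 156, 161, 93, 87, 84, 94]
234 [91, 89, 91, 86, 85, 86, 89, 88, 40, 33, 40, 37, 40, 140, 140, 133, 131, 83, 81, 79, 74]
242 [82, 82, 77, 71, 74, 74, 85, 89, 42, 38, 41, 36, 36, 142, 125, 86, 83, 85, 84, 86, 89]
250 [121, 131, 135, 131, 131, 133, 133, 130, 52, 41, 36, 37, 46, 116, 114, 117, 116, 114, 117, 122, 117]
258 [151, 150, 154, 152, 147, 143, 149, 153, 81, 44, 45, 45, 57, 151, 149, 150, 153, 149, 152, 150, 152]
266 [154, 152, 150, 144, 152, 147, 147, 154, 153, 153, 151, 151, 146, 151, 145, 149, 151, 154, 152, 153, 154]
274 [145, 148, 147, 154, 142, 143, 148, 149, 148, 148, 150, 150, 150, 153, 153, 153, 148, 145, 151, 148, 149]
chunk [ 64. -66.]
chunk [ 66. -46.]
chunk [70. 45.]
chunk [-75. -38.]
chunk [-18.  24.]
chunk [-44.  -1.]
chunk [71. 66.]
red [304. 188.] (array([0.6972, 0.0094, 0.023 ]), np.float64(101.1), (np.float64(0.0748), np.float64(0.0142)))
fin (array([0.5783, 0.356 , 0.198 ]), np.float64(80.5), (np.float64(0.0433), np.float64(0.0146)))
fin (array([0.5646, 0.2837, 0.198 ]), np.float64(77.9), (np.float64(0.0428), np.float64(0.0131)))
fin (array([0.5899, 0.4327, 0.198 ]), np.float64(80.5), (np.float64(0.0424), np.float64(0.0135)))
[]
soap1 diff 5.3
jar diff 6.7
soap2 diff 21.0
cup diff 5.7
```

```bash
python3 -c "
from plant import job
print(job.close_job())"
```

```text
the job is handed in; nothing more can be done
None
```

The job is done and handed in at about 63 s; no verdict came back.

**What I did:**
- **Probe:** I dipped it in the pot, touched the slab at the crossing with about 4 N of contact, and laid it back on its rest.
- **Chunks:** Seven came out of the shaker, and its visible ends were empty afterwards. They went into the far-left, far-right, near-right and near-left quarters in turn. I turned the shaker 90° partway because joint 3 had reached its limit.
- **Shaker:** I set it back on its mat. It was then knocked about 45 mm aside while I was hanging markers, so I picked it up and put it back again.
- **Markers:** All three hang on the bar.

**Last checks, by camera numbers:**
- **Chunks:** all seven lie on the slab, separate, with at least one in each quarter. The only one in the near-left quarter is 18–24 mm from the lines.
- **Shaker:** its grip block is within about 3 mm of the mat's centre. I judged it level from its contact with the mat, not from a measured angle.
- **Probe:** it lies flat, about 15 mm from the middle of its rest.
- **Markers:** all three fins are within 3 mm of the bar's line.
- **Other things:** the cream soap, jar and cup show no change. The patch around the pink soap did differ from the first picture. I put that down to the arm's shadow, since the arm never touched it, but did not check further.
- **Dip:** the arm's measured pose put the tip about 11 mm below the pot's rim; I did not check the dip itself in a picture.

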